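File the bud vases and lock the lane

TASK

Get every bud vase ready for the glazing line: stand the fallen one back up, then push all the vases one by one, upright, through the open mouth of the wooden lane and up to its stop, so that they stand in single file with no gaps; slide them in along the table, do not lift them in over the rails. When all are in, lock the lane by pushing the red-handled rod from the robot's side through both brass eyelets until its handle meets the post. Leave the other things on the bench where they are.

Things in the scene. Friction and masses are not known exactly. Their poses are not given: they have to be found in the camera images.
- vase_a: a terracotta-coloured bud vase, 108 mm tall, 0.2 kg, heavy-footed (balance point about 23 mm up): straight, faintly twelve-sided body 48 mm across its corners up to 58 mm, a sloping shoulder, then from 74 mm up to the top a straight neck 26 mm across. Origin at the centre of its underside, z axis from foot to mouth. It starts standing on the table; it may be absent (None).
- vase_b: a terracotta-coloured bud vase, 108 mm tall, 0.2 kg, heavy-footed (balance point about 23 mm up): straight, faintly twelve-sided body 48 mm across its corners up to 58 mm, a sloping shoulder, then from 74 mm up to the top a straight neck 26 mm across. Origin at the centre of its underside, z axis from foot to mouth. It starts standing on the table; it may be absent (None).
- vase_c: a terracotta-coloured bud vase, 108 mm tall, 0.2 kg, heavy-footed (balance point about 23 mm up): straight, faintly twelve-sided body 48 mm across its corners up to 58 mm, a sloping shoulder, then from 74 mm up to the top a straight neck 26 mm across. Origin at the centre of its underside, z axis from foot to mouth. It starts standing on the table; it may be absent (None).
- vase_d: a terracotta-coloured bud vase, 108 mm tall, 0.2 kg, heavy-footed (balance point about 23 mm up): straight, faintly twelve-sided body 48 mm across its corners up to 58 mm, a sloping shoulder, then from 74 mm up to the top a straight neck 26 mm across. Origin at the centre of its underside, z axis from foot to mouth. It starts standing on the table; it may be absent (None).
- vase_fallen: a terracotta-coloured bud vase, 108 mm tall, 0.2 kg, heavy-footed (balance point about 23 mm up): straight, faintly twelve-sided body 48 mm across its corners up to 58 mm, a sloping shoulder, then from 74 mm up to the top a straight neck 26 mm across. Origin at the centre of its underside, z axis from foot to mouth. Starts lying on its side (axis level, 23 mm up); always present.
- lane: fixed lane, no floor: two wooden rails 35 mm tall, 15 thick, inner faces at y = +-27 mm, closed by a stop at x = 0, open at the other end (mouth). Origin: table height, middle of the stop's inner face; x along the lane out through the mouth, y across it to the robot's side, z up. Straight rails to x = 244 mm, eyelet posts x = 244 to 280, then guides flare to 98 mm apart at x = 320
- eye_near (a point): outer end of the brass-rimmed eyelet in the dark post on the robot's side: lane x = 262, y = 39, z = 42 mm. The eyelet is a square level through hole 16 mm wide along the lane's y axis. Each post is 62 mm tall, 36 wide, 12 thick (y = +-27 to +-39 mm)
- eye_far (a point): outer end of the eyelet in the post on the other side: lane x = 262, y = -39, z = 42 mm; same hole, in line with the near one
- mouth (a point): middle of the lane's open end at table height, lane x = 315 mm. With five vases closed up to the stop the last one ends about lane x = 240 mm
- rod: locking rod, 80 g: straight steel rod 10 mm in diameter, 97 mm long, round tip, on a red handle 22 mm square and 50 mm long. Origin on the axis at the handle's shoulder (where steel begins); x axis points to the tip, handle from x = -50 mm to 0. Starts level in its cradle, axis 60 mm up, handle overhanging freely. The handle does not fit the eyelets: its shoulder stops at the post
- rod_tip (a point): tip of the rod's steel end, 97 mm from its origin
- cradle: pale wooden cradle fixed to the table, holding the rod in two open-topped forks 68 mm tall; origin at table height below the rod's origin, x axis along the rod towards its tip, base plate from x = -5 to 95 mm, 50 mm wide
- brush: A brush lying flat, a bystander to be left where it is; origin at its underside (lying tools: origin within the tool)
- spatula: A spatula lying flat, a bystander to be left where it is; origin at its underside (lying tools: origin within the tool)
- glaze_jar: A glaze jar with a blue lid, a bystander to be left where it is; origin at its underside (lying tools: origin within the tool)
- clay_block: A block of grey clay, a bystander to be left where it is; origin at its underside (lying tools: origin within the tool)

How it is judged (in metres and radians):
On the way, in this order (a step that is already met when the one before it is completed fails the run):
1. every vase stands upright in the lane in single file, closed up to the stop (angle between each of vase_a, vase_b, vase_c, vase_d, vase_fallen's own z axis and vertical below 0.12 rad and height (world z) of each of vase_a, vase_b, vase_c, vase_d, vase_fallen below 0.012 m and y of vase_a in the frame of lane between -0.012 and 0.012 m and x of vase_a in the frame of lane between 0.012 and 0.233 m and y of vase_b in the frame of lane between -0.012 and 0.012 m and x of vase_b in the frame of lane between 0.012 and 0.233 m and y of vase_c in the frame of lane between -0.012 and 0.012 m and x of vase_c in the frame of lane between 0.012 and 0.233 m and y of vase_d in the frame of lane between -0.012 and 0.012 m and x of vase_d in the frame of lane between 0.012 and 0.233 m and y of vase_fallen in the frame of lane between -0.012 and 0.012 m and x of vase_fallen in the frame of lane between 0.012 and 0.233 m and (x of each of vase_a, vase_b, vase_c, vase_d, vase_fallen in the frame of lane below 0.041 m or x of vase_a in the frame of lane between 0.012 and 0.041 m or x of vase_b in the frame of lane between 0.012 and 0.041 m or x of vase_c in the frame of lane between 0.012 and 0.041 m or x of vase_d in the frame of lane between 0.012 and 0.041 m or x of vase_fallen in the frame of lane between 0.012 and 0.041 m) and (x of each of vase_a, vase_b, vase_c, vase_d, vase_fallen in the frame of lane below 0.089 m or x of vase_a in the frame of lane between 0.06 and 0.089 m or x of vase_b in the frame of lane between 0.06 and 0.089 m or x of vase_c in the frame of lane between 0.06 and 0.089 m or x of vase_d in the frame of lane between 0.06 and 0.089 m or x of vase_fallen in the frame of lane between 0.06 and 0.089 m) and (x of each of vase_a, vase_b, vase_c, vase_d, vase_fallen in the frame of lane below 0.137 m or x of vase_a in the frame of lane between 0.108 and 0.137 m or x of vase_b in the frame of lane between 0.108 and 0.137 m or x of vase_c in the frame of lane between 0.108 and 0.137 m or x of vase_d in the frame of lane between 0.108 and 0.137 m or x of vase_fallen in the frame of lane between 0.108 and 0.137 m) and (x of each of vase_a, vase_b, vase_c, vase_d, vase_fallen in the frame of lane below 0.185 m or x of vase_a in the frame of lane between 0.156 and 0.185 m or x of vase_b in the frame of lane between 0.156 and 0.185 m or x of vase_c in the frame of lane between 0.156 and 0.185 m or x of vase_d in the frame of lane between 0.156 and 0.185 m or x of vase_fallen in the frame of lane between 0.156 and 0.185 m)), for 0.2 s.
2. the rod goes through both eyelets with its handle against the near post (y of rod_tip in the frame of lane below -0.043 m and y of rod in the frame of lane below 0.054 m and x of rod_tip in the frame of lane between 0.247 and 0.277 m and x of rod in the frame of lane between 0.247 and 0.277 m and height (world z) of rod_tip between 0.028 and 0.056 m and height (world z) of rod between 0.028 and 0.056 m), for 0.2 s.
At the end, for the whole second after the job is handed in: Every present vase upright (0.12 rad) and at rest in the lane within 12 mm of its middle, filling places 24, 72, 120.. mm from the stop with none empty (-12/+17 mm); rod through both eyelets from the robot's side, tip 4 mm or more beyond the far post, handle within 15 mm of the near post (all of step 1 and all of step 2 and linear speed of each of vase_a, vase_b, vase_c, vase_d, vase_fallen, rod below 0.02 m/s); the robot touches nothing.
It fails at once if a vase is lifted more than 20 mm off the table while over the lane ((angle between vase_a's own z axis and vertical below 0.5 rad and height (world z) of vase_a above 0.02 m and x of vase_a in the frame of lane between -0.04 and 0.27 m and y of vase_a in the frame of lane between -0.05 and 0.05 m) or (angle between vase_b's own z axis and vertical below 0.5 rad and height (world z) of vase_b above 0.02 m and x of vase_b in the frame of lane between -0.04 and 0.27 m and y of vase_b in the frame of lane between -0.05 and 0.05 m) or (angle between vase_c's own z axis and vertical below 0.5 rad and height (world z) of vase_c above 0.02 m and x of vase_c in the frame of lane between -0.04 and 0.27 m and y of vase_c in the frame of lane between -0.05 and 0.05 m) or (angle between vase_d's own z axis and vertical below 0.5 rad and height (world z) of vase_d above 0.02 m and x of vase_d in the frame of lane between -0.04 and 0.27 m and y of vase_d in the frame of lane between -0.05 and 0.05 m) or (angle between vase_fallen's own z axis and vertical below 0.5 rad and height (world z) of vase_fallen above 0.02 m and x of vase_fallen in the frame of lane between -0.04 and 0.27 m and y of vase_fallen in the frame of lane between -0.05 and 0.05 m)).
It fails at once if a bystander is pushed more than 6 cm from its place (distance of any of brush, spatula, glaze_jar, clay_block from where it was at the start of the episode above 0.06 m).
Of vase_a, vase_b, vase_c, vase_d only 2 to 4 are there at a start; the rules pass over those that are not, and their reading is None.
At some moment in a run one of vase_a, vase_b, vase_c, vase_d may be knocked a few centimetres aside while the robot is not near it.
It also fails if it takes over 210 s, if anything falls off the work surface, if the arm or the gripper's body presses on something with over 40 N, if the wrist force passes 120 N, or if a joint passes its speed limit or range.

ROBOT

A 6-joint arm with a two-finger parallel gripper is mounted at the origin on the work surface. World frame = base frame: x ahead of the robot, y to its left, z up, the work surface at z = 0. Lengths are in mm, angles in rad, forces in N, time in s.
With the tool pointing down it reaches from about 350 to 925 mm from the base axis. Payload 6.4 kg.
Tool frame: the origin (TCP) lies midway between the tips of the shut fingers; the grasp point (between the pads) lies 19 mm behind it; z points along the fingers, y is the line along which they close (so a half turn about z gives the same grasp; the last joint's range is limited). The gripper opens to 94 mm and grips with 3 to 60 N. Pads are 16 mm wide; open, the fingers measure 119 mm over their backs; the gripper's body (75 mm by 177 mm) begins 78 mm behind the grasp point.
Start: joints at [0.928, 0.245, 1.558, -0, 1.339, -0.174], TCP at [293.679, 579.885, 205.455] pointing down, gripper open.
Joint ranges: [-3.13, 3.13], [-1.02, 2.26], [0.13, 2.54], [-0.95, 4.09], [0.21, 2.88], [-2.74, 2.74]. Speed limits (rad/s): [2.57, 2.57, 3.14, 3.14, 3.14, 3.14].

INTERFACE

Orientations are given as [roll, pitch, yaw] about the fixed x, y, z axes, in that order (R = Rz(yaw) Ry(pitch) Rx(roll)).
In Python, from station import ctrl gives the robot as it stands.
- The arm moves only by the shell command python3 drive.py 'ROWS'. ROWS is a JSON list that holds a single list of rows (three levels of brackets), with 1 to 8 rows, each of 7 numbers: a rotation vector rx, ry, rz in units of 0.2 rad, then dx, dy, dz in m, then the opening from 0.0 (shut) to 1.0 (fully open); each row is the pose to reach, as a shift and turn from the pose commanded when the command began, along the tool's axes at that moment; what a row does not reach only later rows make up. A row lasts 1/10 s, in which the tool goes at most 50 mm and 0.15 rad, less where a joint would pass 70% of its speed; a pose out of reach is approached as far as the arm can. The fingers move at their own pace and stop on an object; the grip force is fixed at half the most. Time passes only in rows, so rows that do not move let the fingers close. It prints the time, the measured TCP pose, the force, the opening and the grip force at its end. Input that does not fit is refused with a message, and nothing moves.
- ctrl.sense(): the state, without advancing time (a new reading comes with each control period).
- ctrl.capture(name): name is "side" or "top" or "wrist"; returns a dict with "color" (384x512x3 uint8, red, green, blue), "fov_y" (degrees; the focal length in pixels is half the picture's height over the tangent of half this angle, whatever the lens; pixels are square), "cx", "cy" (the principal point, pixels), "k1" (the pictures are not rectified: a ray, as slopes to the right and down, at radius r is drawn at 1 + k1 r^2 times it, then the intrinsics apply), "eye" and "rotation" of the camera in the world; the wrist camera has in their place "mount" (4x4, takes a point from camera to tool coordinates, whose origin is the TCP and whose axes are the flange's). Camera axes: x right, y down, z forward; pixel columns grow to the right and rows downward; lengths in mm; the calibration is good to about 2 mm. A picture is of the moment at which its call begins: read the wrist's pose just before it. There is no depth.
- ctrl.close_job(): hands the job in; it is judged then, once.
The state is a dict: "time": time; "joint_positions": joint angles; "joint_vel": joint speeds; "joint_efforts": joint torques, N m; "tool_pos": TCP position; "ee_rot": TCP orientation; "force": force on the tool from outside, world axes, zero at the start; "moment": the same for the moment, N m; "width": opening from 0.0 (shut) to 1.0 (fully open); "gripper_force": force on a finger pad.
Only numpy, scipy, OpenCV 4.12 (cv2) and the standard library are available. Lean on these libraries where they do the work, as an engineer would, in place of code of your own. Each camera call takes 0.05 s, during which the arm holds its last target. There are 200 camera calls.

## Working session

There is one attempt and no reset: what is moved stays moved. The work goes in short steps, Python scripts to look and compute and a shell command to move; the robot and the scene stay as the last step left them, time stands still between calls to the robot, and variables do not carry over. Pictures are saved under pics/ and viewed, at most 14 in all, crops included, and the job is handed in when it is done.

```bash
ls; mkdir -p pics
python3 - <<'E'
from station import ctrl
import cv2
for n in("top","side"):
    c=ctrl.capture(n); cv2.imwrite(f"pics/{n}0.png",c["color"][:,:,::-1])
    print(n,{k:v for k,v in c.items() if k!="color"})
print(ctrl.sense())
E
```

```text
drive.py
pics
station.py
top {'fov_y': 42.802173842194016, 'cx': 260.7699804538696, 'cy': 191.28592583546396, 'k1': 0.021505384828963286, 'eye': array([ 389.00064126,   -4.51251568, 1521.55932971]), 'rotation': array([-3.02772942e+00, -4.72670583e-04, -1.54748789e+00])}
side {'fov_y': 45.48718052717278, 'cx': 255.72237821427683, 'cy': 195.2421297291026, 'k1': -0.1666429491596514, 'eye': array([ 371.03552106, -751.90844597,  919.76029652]), 'rotation': array([-2.42918916e+00, -2.19663493e-03, -2.08295017e-01])}
{'time': 0.1, 'joint_positions': array([ 9.27898999e-01,  2.45727607e-01,  1.55887892e+00, -1.57841642e-06,
        1.33867022e+00, -1.74115781e-01]), 'joint_vel': array([-0.00205677, -0.00114709, -0.00113392,  0.00085735, -0.00027102,
       -0.00131291]), 'joint_efforts': array([-4.88358273e-04, -4.16917956e+01, -3.15524876e+01,  6.87221764e-02,
        3.09980800e-02, -6.58664999e-05]), 'tool_pos': array([293.35189205, 579.44543788, 204.47326402]), 'ee_rot': array([-3.13993375e+00, -2.90236844e-04,  2.67281123e+00]), 'force': array([0.4023425 , 0.14218405, 0.31324462]), 'moment': array([0.03598248, 0.00254179, 0.01962406]), 'gripper_force': 0.0, 'width': 1.0000931189962008}
```

View pics/top0.png

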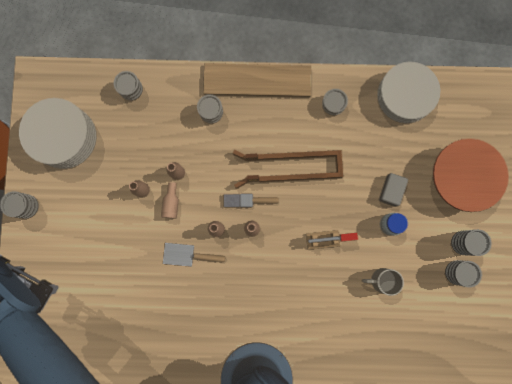

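View pics/side0.png

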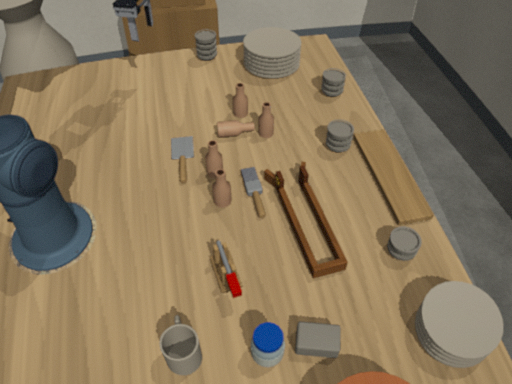

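```bash
cat > h.py <<'E'
import numpy as np,cv2
from scipy.spatial.transform import Rotation as R
from station import ctrl
def cam(n):
    s=ctrl.sense() if n=="wrist" else None
    c=ctrl.capture(n); f=c["color"].shape[0]/2/np.tan(np.radians(c["fov_y"]/2))
    c["K"]=np.array([[f,0,c["cx"]],[0,f,c["cy"]],[0,0,1]]);c["D"]=np.array([c["k1"],0,0,0.])
    if n=="wrist":
        M=c["mount"];T=R.from_euler("xyz",s["ee_rot"]).as_matrix()
        c["R"]=T@M[:3,:3];c["e"]=s["tool_pos"]+T@M[:3,3]
    else: c["R"]=R.from_euler("xyz",c["rotation"]).as_matrix();c["e"]=c["eye"]
    return c
def ray(c,p):
    p=np.array(p,float).reshape(-1,1,2)
    u=cv2.undistortPoints(p,c["K"],c["D"])[:,0]
    return np.c_[u,np.ones(len(u))]@c["R"].T
def plane(c,p,z):
    d=ray(c,p);return c["e"]+d*((z-c["e"][2])/d[:,2])[:,None]
def proj(c,P):
    P=(np.array(P,float).reshape(-1,3)-c["e"])@c["R"]
    return cv2.projectPoints(P,np.zeros(3),np.zeros(3),c["K"],c["D"])[0][:,0]
def tri(c1,p1,c2,p2):
    a=ray(c1,p1)[0];b=ray(c2,p2)[0];A=np.c_[a,-b]
    s=np.linalg.lstsq(A,c2["e"]-c1["e"],rcond=None)[0]
    P=c1["e"]+a*s[0];Q=c2["e"]+b*s[1];return (P+Q)/2,np.linalg.norm(P-Q)
E
python3 - <<'E'
import cv2,numpy as np
from h import *
a=cv2.imread("pics/top0.png")[130:270,120:370];b=cv2.imread("pics/side0.png")[75:310,160:360]
cv2.imwrite("pics/topc.png",cv2.resize(a,None,fx=3.2,fy=3.2,interpolation=cv2.INTER_CUBIC))
cv2.imwrite("pics/sidec.png",cv2.resize(b,None,fx=2.5,fy=2.5,interpolation=cv2.INTER_CUBIC))
c=cam("wrist");print(c["mount"],c["fov_y"],c["k1"])
E
```

```text
[[ 5.33616377e-04 -9.70229330e-01 -2.42187452e-01  7.07087980e+01]
 [ 9.99999829e-01  4.59755055e-04  3.61490432e-04  1.42811419e+00]
 [-2.39381714e-04 -2.42187604e-01  9.70229410e-01 -1.79355357e+02]
 [ 0.00000000e+00  0.00000000e+00  0.00000000e+00  1.00000000e+00]] 65.44458195976955 -0.03519332538146037
```

View pics/topc.png

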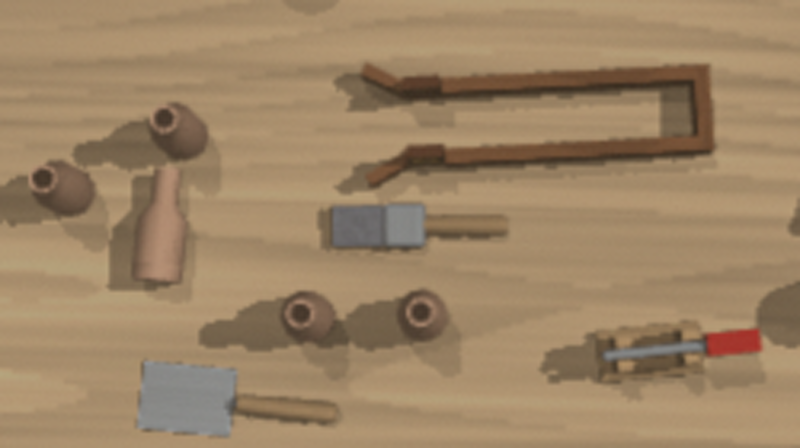

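View pics/sidec.png

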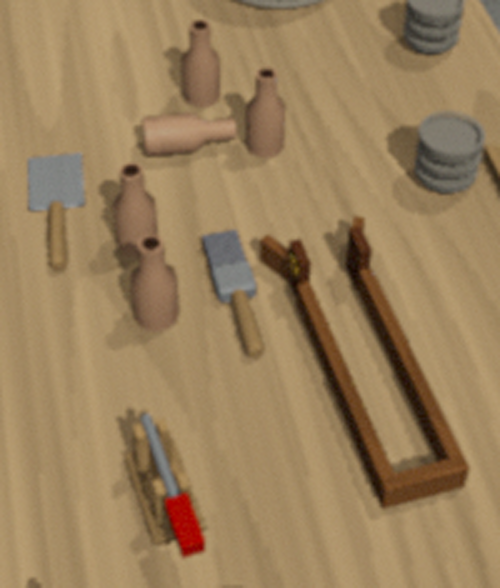

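Run:
```python
from h import *
np.set_printoptions(precision=1,suppress=True)
t=cam("top");s=cam("side")
T=lambda *p:np.array(p,float)/3.2+[120-.35,130-.35]
S=lambda *p:np.array(p,float)/2.5+[160-.3,75-.3]
for a,b in [((163,118),(266,75)),((43,179),(200,26)),((301,314),(132,171)),((422,313),(151,244))]:
    print("mouth",plane(t,T(*a),108)[0],plane(s,S(*b),108)[0],*tri(t,T(*a),s,S(*b)))
P=lambda p,z:plane(t,T(*p),z)[0]
for n,p in dict(so1=(709,65),so2=(712,151),si1=(693,80),si2=(693,138),f0=(440,78),f1=(440,95),n0=(445,148),n1=(445,163)).items(): print(n,P(p,35))
for p in [(402,165),(445,165),(407,145),(445,145),(400,96),(440,76)]: print("post",P(p,62))
print("fallen",P((158,281),20),P((167,168),23))
print("rod",*[P(p,60) for p in [(605,355),(706,345),(760,340)]])
print("rodside",*[plane(s,S(*p),60)[0] for p in [(146,417),(172,500),(194,545)]])
print("rod tri",tri(t,T(605,355),s,S(146,417)),tri(t,T(706,345),s,S(172,499)))
print("lane side stop corners",*[plane(s,S(*p),35)[0] for p in [(387,490),(465,464),(393,470),(443,455)]])
print("brush",P((331,207),10),P((508,225),10),"spat",P((340,412),5),P((140,362),5))
```

```text
mouth [617.2 263.4 108. ] [617.1 260.9 108. ] [617.7 263.8 105.7] 0.26889608322154546
mouth [558.6 369.6 108. ] [560.9 369.8 108. ] [559.7 369.5 108.2] 2.2638537174911755
mouth [441.8 131.5 108. ] [444.6 132.5 108. ] [443.1 131.4 109.1] 2.795621092654058
mouth [445.2  22.8 108. ] [447.7  24.3 108. ] [446.3  22.7 109.7] 2.402452235530785
so1 [ 692.9 -246.1   35. ]
so2 [ 609.3 -249.4   35. ]
si1 [ 677.9 -230.8   35. ]
si2 [ 621.5 -231.2   35. ]
f0 [674.2  12.6  35. ]
f1 [657.6  12.2  35. ]
n0 [606.3   6.2  35. ]
n1 [591.8   5.8  35. ]
post [585.3  46.   62. ]
post [586.2   5.6  62. ]
post [604.3  41.8  62. ]
post [605.2   6.   62. ]
post [650.9  49.6  62. ]
post [671.   12.3  62. ]
fallen [473.4 277.9  20. ] [582.3 273.5  23. ]
rod [ 412.2 -147.    60. ] [ 423.7 -240.5   60. ] [ 429.5 -290.5   60. ]
rodside [ 413.3 -144.9   60. ] [ 421.6 -236.3   60. ] [ 432.2 -283.6   60. ]
rod tri (array([ 412.7, -146.7,   62.6]), np.float64(1.023284212478576)) (array([ 422.5, -239.4,   66.7]), np.float64(2.112853191040536))
lane side stop corners [ 614.  -251.2   35. ] [ 692.3 -240.    35. ] [ 625.4 -231.9   35. ] [ 675.4 -226.2   35. ]
brush [549.6 115.5  10. ] [536.  -56.5  10. ] spat [352.8 100.9   5. ] [396.1 294.5   5. ]
```

The rows are not in the units I measure in: shifts go in m and turns go in units of 0.2 rad. I convert before sending: -40 mm is -0.04, -385 mm is -0.385, 1.03 rad is 5.15.

```bash
python3 drive.py '[[[0,0,0.75,-0.04,-0.015,0,1],[0,0,1.5,-0.09,-0.03,0,1],[0,0,2.25,-0.14,-0.045,0,1],[0,0,3,-0.19,-0.06,0,1],[0,0,3.75,-0.24,-0.075,0,1],[0,0,4.5,-0.29,-0.09,0,1],[0,0,5.15,-0.34,-0.105,0,1],[0,0,5.15,-0.385,-0.122,0,1]]]'
```

```text
time: 1.05
tool_pos: [575.6, 303.7, 205.5]
ee_rot: [3.141, -0.0, 1.641]
force: [0.6, 0.6, -0.1]
width: 1.0
gripper_force: 0.0
```
Expected: 293.7+.892*385 -.452*122... = 293.7+343.4-55=582; still settling. Hmm 575.6 lagging. Now take a wrist picture and see lane? From here camera sees around (570,370)... Move first toward the lane mouth to measure: position TCP so camera over lane x ~150? Camera at TCP + 70 lane x. FOV 65° vert (384 rows): at 384 mm height covers 490mm x 650. Move TCP to about lane x 150, height 205 : camera at lane x 220. tilt 14° toward -x: looks centre at lane x 220-0.25*384=125. Covers whole lane. Nice. TCP at lane (150,0): world (650-.0719*150, -232+149.6)=(639,-82). From (582,302): d=(57,-384): lane: dx = -.0719*57... tool x=(-.0719,.9974): -4.1-383=-387; tool y=(.9974,.0719): 56.9-27.6=29. Do that.

```bash
python3 drive.py '[[[0,0,0,-0.048,0.004,0,1],[0,0,0,-0.096,0.008,0,1],[0,0,0,-0.145,0.012,0,1],[0,0,0,-0.194,0.016,0,1],[0,0,0,-0.243,0.02,0,1],[0,0,0,-0.292,0.024,0,1],[0,0,0,-0.34,0.028,0,1],[0,0,0,-0.387,0.029,0,1]]]' && python3 drive.py '[[[0,0,0,0,0,0,1],[0,0,0,0,0,0,1],[0,0,0,0,0,0,1]]]'
```

Run:
```python
from h import *
print(ctrl.sense()["tool_pos"],ctrl.sense()["ee_rot"])
c=cam("wrist");np.save("pics/w1.npy",c,allow_pickle=True)
cv2.imwrite("pics/w1.png",cv2.resize(c["color"][:,:,::-1],None,fx=1.55,fy=1.55,interpolation=cv2.INTER_CUBIC))
print(c["color"].shape)
```

```text
time: 1.85
tool_pos: [631.1, -80.7, 205.4]
ee_rot: [3.141, 0.0, 1.643]
force: [-0.3, -0.1, 0.2]
width: 1.001
gripper_force: 0.0
time: 2.15
tool_pos: [630.9, -77.4, 205.3]
ee_rot: [-3.141, -0.0, 1.644]
force: [-0.4, 0.3, -0.1]
width: 1.0
gripper_force: 0.0
[630.85233207 -77.41331405 205.25071097] [-3.14118839e+00 -4.99449809e-04  1.64389080e+00]
(384, 512, 3)
```

View pics/w1.png

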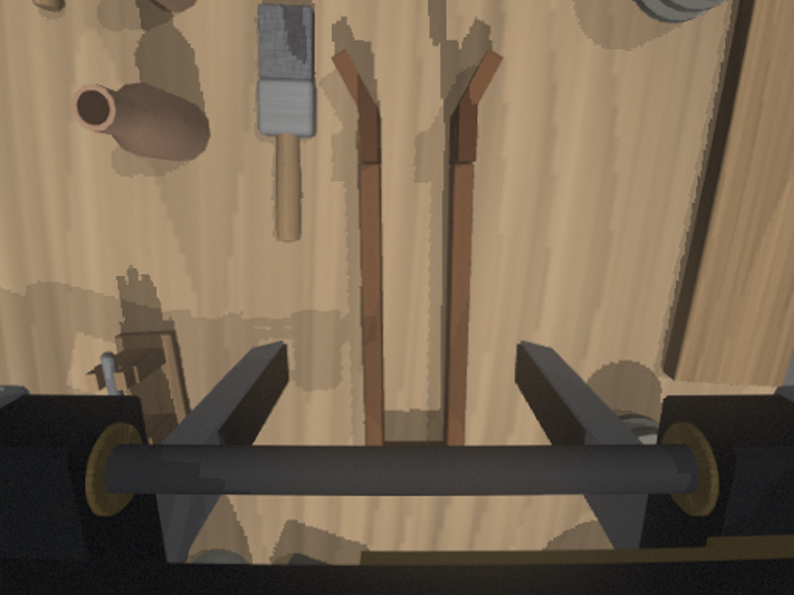

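Run:
```python
from h import *
np.set_printoptions(precision=1,suppress=True)
c=np.load("pics/w1.npy",allow_pickle=True).item()
W=lambda *p:np.array(p,float)/1.55-.2
P=lambda p,z:plane(c,W(*p),z)[0]
O=np.array([650,-232,0]);y=1.643;L=lambda p:R.from_euler("z",-y).apply(p-O)
for n,p,z in [("no0",(361,168),35),("no1",(366,438),35),("fo0",(473,168),35),("fo1",(465,438),35),("ni0",(380,168),35),("ni1",(383,438),35),("fi0",(454,168),35),("fi1",(447,438),35),
 ("ntip_out",(332,57),35),("ntip_in",(347,50),35),("ftip_in",(486,52),35),("ftip_out",(502,58),35),("postn",(358,163),62),("postn2",(379,163),62),("postf",(453,163),62),("postf2",(474,163),62),("mouth c",(95,106),108)]:
    print(n,P(p,z),L(P(p,z)))
```

```text
no0 [595.3   5.9  35. ] [241.2  37.4  35. ]
no1 [ 610.9 -211.9   35. ] [22.9 37.5 35. ]
fo0 [676.6  11.9  35. ] [241.4 -44.1  35. ]
fo1 [ 694.1 -205.8   35. ] [ 22.9 -45.8  35. ]
ni0 [609.1   6.9  35. ] [241.2  23.6  35. ]
ni1 [ 625.2 -210.8   35. ] [22.9 23.2 35. ]
fi0 [662.8  10.9  35. ] [241.3 -30.3  35. ]
fi1 [ 678.9 -206.9   35. ] [ 23.  -30.7  35. ]
ntip_out [571.1  79.   35. ] [315.8  56.3  35. ]
ntip_in [581.3  84.2  35. ] [320.3  45.8  35. ]
ftip_in [677.3  90.1  35. ] [319.3 -50.5  35. ]
ftip_out [688.8  87.1  35. ] [315.5 -61.8  35. ]
postn [595.5   8.   62. ] [243.3  37.1  62. ]
postn2 [609.5   9.   62. ] [243.3  23.   62. ]
postf [658.9  12.7  62. ] [243.4 -26.6  62. ]
postf2 [673.   13.8  62. ] [243.5 -40.6  62. ]
mouth c [448.6  27.5 108. ] [273.3 182.2 108. ]
```

```bash
cat >> h.py <<'E'
def blobs(c,z=108,amin=40,vmax=75):
    im=cv2.cvtColor(c["color"],cv2.COLOR_RGB2HSV);r=c["color"].astype(int)
    m=((im[...,2]<vmax)&(r[...,0]-r[...,2]>8)).astype(np.uint8)
    n,l,st,ce=cv2.connectedComponentsWithStats(m)
    for i in range(1,n):
        a=st[i,4];w,h=st[i,2:4]
        if amin<a<3000 and .6<w/h<1.7 and a/(w*h)>.6: print("blob",ce[i].round(1),a,w,h,plane(c,ce[i],z)[0].round(1))
E
python3 drive.py '[[[0,0,0,0.045,0.002,0,1],[0,0,0,0.09,0.003,0,1],[0,0,0,0.135,0.005,0,1],[0,0,0,0.18,0.007,0,1],[0,0,0,0.225,0.009,0,1],[0,0,0,0.27,0.01,0,1],[0,0,0,0.31,0.011,0,1],[0,0,0,0.34,0.011,0,1]]]' && python3 drive.py '[[[0,0,0,0,0,0,1],[0,0,0,0,0,0,1]]]'
python3 - <<'E'
from h import *
w=np.load("pics/w1.npy",allow_pickle=True).item();print(w["color"][68,61],w["color"][68,75]);blobs(w)
c=cam("wrist");np.save("pics/w2.npy",c,allow_pickle=True);blobs(c)
cv2.imwrite("pics/w2.png",c["color"][:,:,::-1])
E
```

```text
time: 3.0
tool_pos: [616.0, 265.6, 205.6]
ee_rot: [3.142, -0.0, 1.647]
force: [-0.1, 0.2, 0.1]
width: 1.002
gripper_force: 0.0
time: 3.2
tool_pos: [616.7, 262.8, 205.4]
ee_rot: [-3.141, 0.0, 1.646]
force: [-0.9, -0.1, -0.7]
width: 1.0
gripper_force: 0.0
[70 56 46] [88 73 60]
blob [59.7 69. ] 328 20 21 [447.3  26.7 108. ]
blob [144.7 322.7] 56 10 9 [504.1 114.2 108. ]
```

View pics/w2.png

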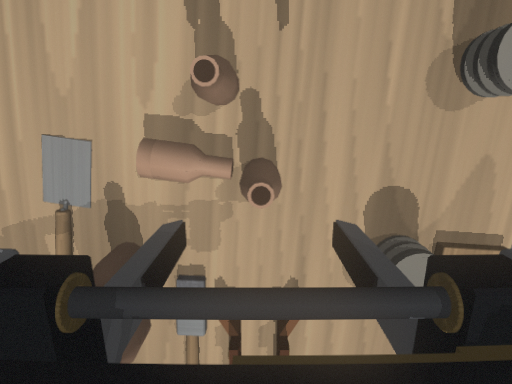

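Run:
```python
from h import *
np.set_printoptions(precision=1,suppress=True)
c=np.load("pics/w2.npy",allow_pickle=True).item()
print(c["color"][192,261],c["color"][71,206],plane(c,[[261,194],[206,71]],108),plane(c,[[233,167],[141,160]],23))
print(proj(c,ctrl.sense()["tool_pos"]))
```

```text
[73 59 47] [74 60 51] [[618.6 266.7 108. ]
 [562.4 373.  108. ]] [[584.1 277.2  23. ]
 [471.7 277.4  23. ]]
[[259.  237.5]]
```

Scaled: 2 mm is 0.002, 1 mm is 0.001.

```bash
python3 drive.py '[[[0,0,0,0.002,0.001,0.045,1],[0,0,0,0.002,0.001,0.09,1],[0,0,0,0.002,0.001,0.12,1],[0,0,0,0.002,0.001,0.128,1],[0,0,0,0.002,0.001,0.128,1],[0,0,0,0.002,0.001,0.128,0],[0,0,0,0.002,0.001,0.128,0],[0,0,0,0.002,0.001,0.128,0]]]' && python3 drive.py '[[[0,0,0,0,0,0,0],[0,0,0,0,0,0,0],[0,0,0,0,0,0,0],[0,0,0,0,0,0,0],[0,0,0,0,0,0,0],[0,0,0,0,0,0,0]]]'
python3 - <<'E'
from h import *
c=cam("wrist");cv2.imwrite("pics/w3.png",c["color"][:,:,::-1])
t=cam("top");cv2.imwrite("pics/t3.png",t["color"][:,:,::-1])
E
```

```text
time: 4.05
tool_pos: [619.7, 263.7, 79.6]
ee_rot: [3.138, -0.001, 1.643]
force: [0.0, -0.2, -0.3]
width: 0.784
gripper_force: 0.0
time: 4.65
tool_pos: [618.3, 263.4, 77.3]
ee_rot: [-3.141, 0.0, 1.643]
force: [0.1, 0.0, -0.6]
width: 0.272
gripper_force: 26.9
```

View pics/w3.png

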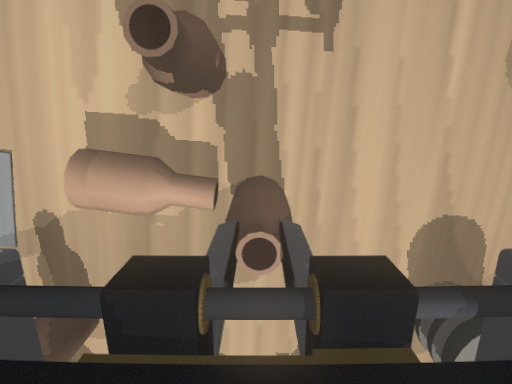

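Run:
```python
from h import *
c=cam("wrist");print(plane(c,[[259,253]],108))
```

```text
[[618.38880493 265.76822883 108.        ]]
```

Scaled: -1 mm is -0.001, -170 mm is -0.17.

```bash
python3 drive.py '[[[0,0,0,-0.03,-0.001,0,0],[0,0,0,-0.06,-0.001,0,0],[0,0,0,-0.09,-0.001,0,0],[0,0,0,-0.12,-0.001,0,0],[0,0,0,-0.145,-0.001,0,0],[0,0,0,-0.165,-0.001,0,0],[0,0,0,-0.17,-0.001,0,0],[0,0,0,-0.17,-0.001,0,0]]]' && python3 drive.py '[[[0,0,0,-0.02,0,0,0],[0,0,0,-0.04,0,0,0],[0,0,0,-0.06,0,0,0],[0,0,0,-0.08,0,0,0],[0,0,0,-0.1,0,0,0],[0,0,0,-0.115,0,0,0],[0,0,0,-0.12,0,0,0],[0,0,0,-0.12,0,0,0]]]'
python3 - <<'E'
from h import *
c=cam("wrist");cv2.imwrite("pics/w4.png",c["color"][:,:,::-1])
E
```

```text
time: 5.6
tool_pos: [630.3, 93.3, 78.1]
ee_rot: [3.14, 0.001, 1.642]
force: [0.5, -0.2, 2.9]
width: 0.273
gripper_force: 30.0
time: 6.4
tool_pos: [639.1, -24.9, 78.5]
ee_rot: [3.14, -0.001, 1.643]
force: [-0.4, 2.2, 5.9]
width: 0.27
gripper_force: 30.0
```

View pics/w4.png

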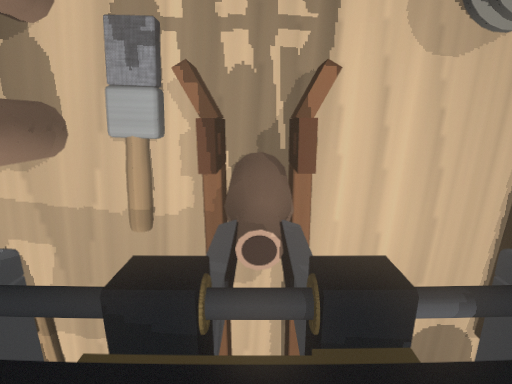

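Scaled: -172 mm is -0.172, -165 mm is -0.165.

```bash
python3 drive.py '[[[0,0,0,-0.025,0,0,0],[0,0,0,-0.05,0,0,0],[0,0,0,-0.075,0,0,0],[0,0,0,-0.1,0,0,0],[0,0,0,-0.125,0,0,0],[0,0,0,-0.15,0,0,0],[0,0,0,-0.165,0,0,0],[0,0,0,-0.172,0,0,0]]]' && python3 drive.py '[[[0,0,0,-0.004,0,0,0],[0,0,0,-0.008,0,0,0],[0,0,0,-0.012,0,0,0],[0,0,0,-0.014,0,0,0],[0,0,0,-0.014,0,0,0]]]'
```

```text
time: 7.25
tool_pos: [650.6, -197.7, 77.0]
ee_rot: [-3.141, -0.001, 1.643]
force: [0.2, 1.5, 1.2]
width: 0.265
gripper_force: 30.0
time: 7.75
tool_pos: [651.6, -211.5, 77.4]
ee_rot: [-3.141, 0.0, 1.643]
force: [-0.4, 1.6, 0.0]
width: 0.264
gripper_force: 30.0
```

Scaled: -2 mm is -0.002, -1 mm is -0.001.

```bash
python3 drive.py '[[[0,0,0,-0.001,0,0,0],[0,0,0,-0.002,0,0,0],[0,0,0,-0.002,0,0,0]]]'; python3 drive.py '[[[0,0,0,-0.001,0,0,0],[0,0,0,-0.002,0,0,0],[0,0,0,-0.002,0,0,0]]]';  python3 drive.py '[[[0,0,0,-0.001,0,0,0],[0,0,0,-0.001,0,0,0],[0,0,0,-0.001,0,0,0]]]'
```

```text
time: 8.05
tool_pos: [651.7, -213.5, 77.3]
ee_rot: [-3.141, 0.0, 1.643]
force: [1.0, -0.4, 0.2]
width: 0.268
gripper_force: 30.0
time: 8.35
tool_pos: [651.9, -215.6, 77.4]
ee_rot: [3.142, 0.0, 1.643]
force: [-0.5, 1.0, -0.9]
width: 0.267
gripper_force: 30.0
time: 8.65
tool_pos: [652.0, -216.5, 77.5]
ee_rot: [-3.142, 0.0, 1.643]
force: [0.3, -0.0, -1.0]
width: 0.267
gripper_force: 30.0
```

Run:
```python
from h import *
t=cam("top")["color"][120:220,210:370,::-1];s=cam("side")["color"][150:290,240:380,::-1]
a=cv2.resize(t,(640,400),interpolation=cv2.INTER_CUBIC)
cv2.imwrite("pics/t4.png",a)
cv2.imwrite("pics/s4.png",cv2.resize(s,(560,560),interpolation=cv2.INTER_CUBIC))
```

```text
(no output)
```

View pics/s4.png

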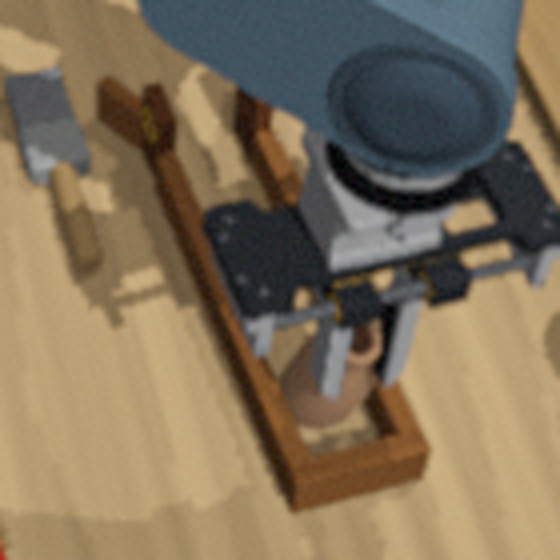

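Run:
```python
from h import *
np.set_printoptions(precision=0,suppress=True)
s=cam("side");t=cam("top")
for p in [(652,-216.5,108),(652,-214,0),(652,-238,0),(628,-214,0),(638,-216.5,77),(666,-216.5,77),(653,-231.5,0),(653,-231.5,35)]:
    print(p,(proj(s,p)-[240,150])[0]*4,(proj(t,p)-[210,120])[0]*4)
c=cam("wrist");cv2.imwrite("pics/w5.png",c["color"][150:,100:420,::-1])
m=np.hstack([cv2.resize(c["color"][150:,100:420,::-1],(400,292)),cv2.resize(cv2.imread("pics/t4.png")[:, 290:],(400,457))[:292]])
cv2.imwrite("pics/m5.png",m)
```

```text
(652, -216.5, 108) [360. 347.] [500. 154.]
(652, -214, 0) [335. 449.] [476. 179.]
(652, -238, 0) [348. 483.] [507. 180.]
(628, -214, 0) [297. 457.] [476. 209.]
(638, -216.5, 77) [329. 383.] [494. 180.]
(666, -216.5, 77) [377. 375.] [494. 143.]
(653, -231.5, 0) [346. 474.] [499. 178.]
(653, -231.5, 35) [353. 441.] [506. 171.]
```

View pics/m5.png

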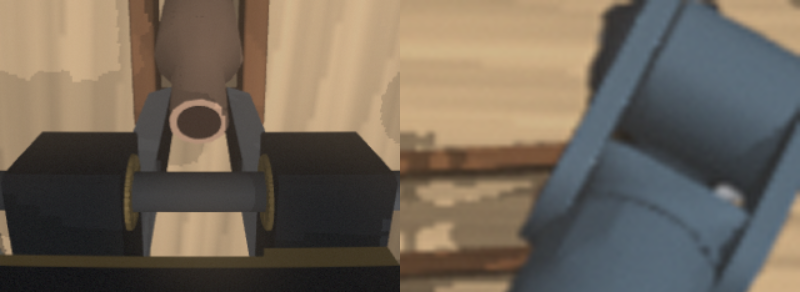

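Scaled: 90 mm is 0.09, -60 mm is -0.06.

```bash
python3 drive.py '[[[0,0,0,0,0,0,0.6],[0,0,0,0,0,0,0.6],[0,0,0,0,0,0,0.6],[0,0,0,0,0,0,0.6],[0,0,0,0,0,0,0.6],[0,0,0,0,0,0,0.6],[0,0,0,0,0,0,0.6]]]' && python3 drive.py '[[[0,0,0,0,0,-0.025,0.6],[0,0,0,0,0,-0.06,0.6],[0,0,0,0,0,-0.08,0.6],[0,0,0,0.04,0,-0.08,0],[0,0,0,0.08,0,-0.08,0],[0,0,0,0.09,0,-0.08,0],[0,0,0,0.09,0,-0.08,0],[0,0,0,0.09,0,-0.08,0]]]'
python3 - <<'E'
from h import *
t=cam("top");s=cam("side");c=cam("wrist")
a=cv2.resize(s["color"][150:290,240:380,::-1],(400,400),interpolation=cv2.INTER_CUBIC)
b=cv2.resize(c["color"][:,:,::-1],(400,300))
cv2.imwrite("pics/m6.png",np.hstack([a,np.vstack([b,np.zeros((100,400,3),np.uint8)])]))
E
```

```text
time: 9.6
tool_pos: [652.0, -216.5, 77.5]
ee_rot: [3.142, 0.0, 1.643]
force: [-0.1, -0.4, 1.1]
width: 0.599
gripper_force: 0.0
time: 10.4
tool_pos: [645.7, -127.5, 157.5]
ee_rot: [3.141, 0.001, 1.643]
force: [0.2, -0.4, 0.6]
width: 0.211
gripper_force: 0.0
```

View pics/m6.png

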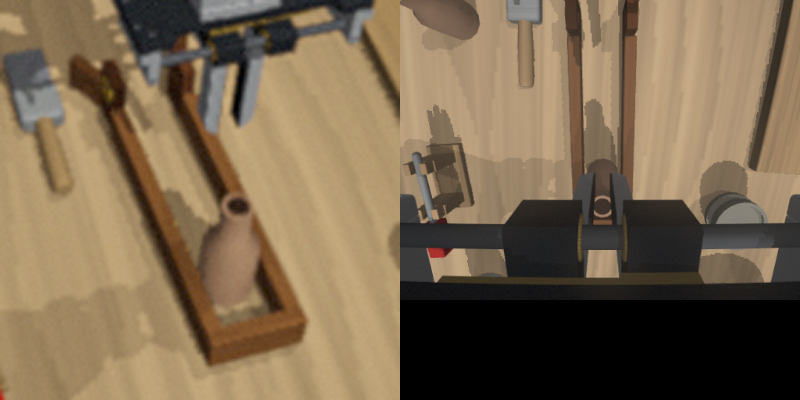

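```bash
cat >> h.py <<'E'
LO=np.array([653,-231.5,0]);LY=1.643
def lane(p): return R.from_euler("z",-LY).apply(np.array(p,float)-LO)
E
python3 - <<'E'
from h import *
s=cam("side")
m=plane(s,[240+236/2.857,150+205/2.857],108)[0];print(m,lane(m),lane(ctrl.sense()["tool_pos"]))
E
```

```text
[ 648.18799777 -173.78480433  108.        ] [ 57.91195809   0.63583514 108.        ] [ 1.03814661e+02 -8.05157017e-02  1.57346471e+02]
```

Scaled: 6 mm is 0.006, 132 mm is 0.132.

```bash
python3 drive.py '[[[0,0,0,0.006,0,0,0],[0,0,0,0.006,0,0.04,0],[0,0,0,0.006,0,0.08,0],[0,0,0,0.006,0,0.115,0],[0,0,0,0.006,0,0.132,0],[0,0,0,-0.004,0,0.132,0],[0,0,0,-0.014,0,0.132,0],[0,0,0,-0.02,0,0.132,0]]]' && python3 drive.py '[[[0,0,0,-0.006,0,0,0],[0,0,0,-0.012,0,0,0],[0,0,0,-0.018,0,0,0],[0,0,0,-0.02,0,0,0],[0,0,0,-0.02,0,0,0]]]'; python3 drive.py '[[[0,0,0,-0.002,0,0,0],[0,0,0,-0.004,0,0,0],[0,0,0,-0.006,0,0,0],[0,0,0,-0.006,0,0,0]]]'
```

```text
time: 11.4
tool_pos: [648.9, -148.6, 28.1]
ee_rot: [3.138, 0.002, 1.642]
force: [0.1, 0.4, -1.0]
width: 0.005
gripper_force: 0.4
time: 11.9
tool_pos: [648.5, -167.1, 25.6]
ee_rot: [3.141, 0.001, 1.643]
force: [-0.5, 1.0, -0.8]
width: 0.006
gripper_force: 0.0
time: 12.3
tool_pos: [648.8, -172.8, 25.3]
ee_rot: [-3.141, 0.0, 1.643]
force: [0.5, 0.9, 0.1]
width: 0.005
gripper_force: 0.1
```

```bash
python3 drive.py '[[[0,0,0,-0.001,0,0,0],[0,0,0,-0.002,0,0,0],[0,0,0,-0.002,0,0,0]]]'; python3 drive.py '[[[0,0,0,-0.001,0,0,0],[0,0,0,-0.002,0,0,0],[0,0,0,-0.002,0,0,0]]]';python3 drive.py '[[[0,0,0,-0.001,0,0,0],[0,0,0,-0.002,0,0,0],[0,0,0,-0.002,0,0,0]]]'
```

```text
time: 12.6
tool_pos: [648.9, -174.7, 25.3]
ee_rot: [-3.141, 0.0, 1.643]
force: [0.3, 0.5, -0.9]
width: 0.004
gripper_force: 0.3
time: 12.9
tool_pos: [649.1, -175.4, 25.5]
ee_rot: [-3.141, -0.002, 1.643]
force: [-0.9, 4.3, 2.0]
width: 0.005
gripper_force: 2.5
time: 13.2
tool_pos: [649.1, -175.6, 25.6]
ee_rot: [-3.141, -0.005, 1.643]
force: [-1.5, 10.9, 4.0]
width: -0.0
gripper_force: 5.4
```

The rows are not in the units I measure in: shifts go in m and turns go in units of 0.2 rad. I convert before sending: 155 mm is 0.155, -130 mm is -0.13.

```bash
python3 drive.py '[[[0,0,0,0.01,0,0,0],[0,0,0,0.015,0,-0.04,0],[0,0,0,0.015,0,-0.085,0],[0,0,0,0.015,0,-0.13,0],[0,0,0,0.05,-0.03,-0.15,1],[0,0,0,0.085,-0.06,-0.15,1],[0,0,0,0.12,-0.09,-0.15,1],[0,0,0,0.155,-0.12,-0.15,1]]]' && python3 drive.py '[[[0,0,0,0.035,-0.03,0,1],[0,0,0,0.055,-0.06,0,1],[0,0,0,0.058,-0.067,0,1],[0,0,0,0.058,-0.067,0,1],[0,0,0,0.058,-0.067,0,1]]]'
python3 - <<'E'
from h import *
s=ctrl.sense();print(s["tool_pos"],lane(s["tool_pos"]))
c=cam("wrist");blobs(c);cv2.imwrite("pics/w7.png",c["color"][:,:,::-1])
print(proj(c,[[447,25.5,108],[443,132.5,108]]))
E
```

```text
time: 14.0
tool_pos: [517.2, -31.9, 175.7]
ee_rot: [3.141, 0.001, 1.642]
force: [0.6, 0.3, 1.9]
width: 0.314
gripper_force: 0.0
time: 14.5
tool_pos: [448.5, 19.7, 176.0]
ee_rot: [3.14, 0.001, 1.642]
force: [-0.6, 0.4, -0.7]
width: 0.734
gripper_force: 0.0
[448.47962643  19.69570131 175.99147797] [265.2954921  185.86598785 175.99147797]
[[257.28103692 199.71737163]
 [261.88566431  66.15047383]]
```

View pics/w7.png

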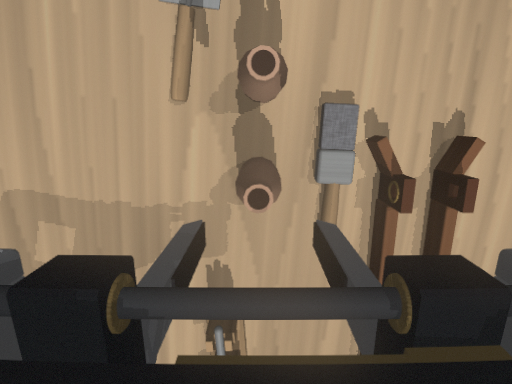

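```bash
python3 drive.py '[[[0,0,0,0.006,-0.001,0,1],[0,0,0,0.006,-0.001,0,1],[0,0,0,0.006,-0.001,0.045,1],[0,0,0,0.006,-0.001,0.08,1],[0,0,0,0.006,-0.001,0.098,1],[0,0,0,0.006,-0.001,0.098,1],[0,0,0,0.006,-0.001,0.098,0.1],[0,0,0,0.006,-0.001,0.098,0.1]]]' && python3 drive.py '[[[0,0,0,0,0,0,0],[0,0,0,0,0,0,0],[0,0,0,0,0,0,0],[0,0,0,0,0,0,0],[0,0,0,0,0,0,0],[0,0,0,0,0,0,0],[0,0,0,0,0,0,0]]]'
python3 - <<'E'
from h import *
s=ctrl.sense();print(s["tool_pos"],lane(s["tool_pos"]))
E
```

```text
time: 15.35
tool_pos: [447.4, 26.1, 79.0]
ee_rot: [3.139, 0.001, 1.643]
force: [-0.3, 0.5, -0.1]
width: 0.865
gripper_force: 0.0
time: 16.05
tool_pos: [446.1, 26.4, 77.5]
ee_rot: [3.141, 0.0, 1.643]
force: [2.6, -0.3, -1.9]
width: 0.268
gripper_force: 27.4
[446.14015687  26.35271921  77.492597  ] [272.10393635 187.71911818  77.492597  ]
```

```bash
python3 drive.py '[[[0,0,0,0,0,-0.03,0],[0,0,0,0.015,0.025,-0.04,0],[0,0,0,0.033,0.06,-0.04,0],[0,0,0,0.05,0.095,-0.04,0],[0,0,0,0.065,0.13,-0.04,0],[0,0,0,0.073,0.165,-0.04,0],[0,0,0,0.075,0.188,-0.04,0],[0,0,0,0.075,0.188,-0.04,0]]]' && python3 drive.py '[[[0,0,0,0,0,0.02,0],[0,0,0,0,0,0.035,0],[0,0,0,0,0,0.0395,0],[0,0,0,0,0,0.0395,0],[0,0,0,0,0,0.0395,0.6],[0,0,0,0,0,0.0395,0.6],[0,0,0,0,0,0.0395,0.6],[0,0,0,0,0,0.0395,0.6]]]'
python3 - <<'E'
from h import *
s=ctrl.sense();print(s["tool_pos"],lane(s["tool_pos"]))
E
```

```text
time: 16.85
tool_pos: [629.9, 115.1, 116.7]
ee_rot: [3.141, 0.0, 1.643]
force: [-0.8, -0.0, -2.4]
width: 0.267
gripper_force: 30.0
time: 17.65
tool_pos: [628.3, 114.7, 78.2]
ee_rot: [3.141, 0.0, 1.643]
force: [0.1, 0.8, 0.0]
width: 0.575
gripper_force: 0.0
[628.28247694 114.65108622  78.24051012] [ 3.47032317e+02 -3.18548699e-01  7.82405101e+01]
```

Scaled: -80 mm is -0.08, -70 mm is -0.07.

```bash
python3 drive.py '[[[0,0,0,0,0,-0.035,0.6],[0,0,0,0,0,-0.08,0.6],[0,0,0,0.03,0,-0.08,0],[0,0,0,0.055,0,-0.07,0],[0,0,0,0.055,0,-0.04,0],[0,0,0,0.055,0,0,0],[0,0,0,0.055,0,0.04,0],[0,0,0,0.055,0,0.053,0]]]' && python3 drive.py '[[[0,0,0,0,0,0,0],[0,0,0,-0.02,0,0,0],[0,0,0,-0.04,0,0,0],[0,0,0,-0.06,0,0,0],[0,0,0,-0.08,0,0,0],[0,0,0,-0.1,0,0,0],[0,0,0,-0.12,0,0,0],[0,0,0,-0.14,0,0,0]]]'
python3 - <<'E'
from h import *
s=ctrl.sense();print(s["tool_pos"],lane(s["tool_pos"]))
E
```

```text
time: 18.45
tool_pos: [620.7, 169.3, 20.3]
ee_rot: [-3.134, 0.0, 1.643]
force: [-1.4, -0.7, -0.4]
width: 0.127
gripper_force: 0.0
time: 19.25
tool_pos: [636.4, 29.0, 28.2]
ee_rot: [3.137, 0.0, 1.643]
force: [-0.6, 0.8, -0.6]
width: 0.001
gripper_force: 0.4
[636.44437033  29.03931088  28.24221607] [261.0548008   -2.28306086  28.24221607]
```

```bash
python3 drive.py '[[[0,0,0,-0.02,0,0,0],[0,0,0,-0.04,0,0,0],[0,0,0,-0.06,0,0,0],[0,0,0,-0.08,0,0,0],[0,0,0,-0.1,0,0,0],[0,0,0,-0.12,0,0,0],[0,0,0,-0.14,0,0,0],[0,0,0,-0.145,0,0,0]]]' && python3 drive.py '[[[0,0,0,-0.003,0,0,0],[0,0,0,-0.006,0,0,0],[0,0,0,-0.009,0,0,0],[0,0,0,-0.012,0,0,0],[0,0,0,-0.013,0,0,0],[0,0,0,-0.013,0,0,0]]]'
python3 - <<'E'
from h import *
s=ctrl.sense();print(s["tool_pos"],lane(s["tool_pos"]))
E
```

```text
time: 20.05
tool_pos: [645.2, -117.3, 25.7]
ee_rot: [3.141, 0.001, 1.641]
force: [0.3, 2.3, 0.8]
width: 0.006
gripper_force: 0.8
time: 20.65
tool_pos: [645.5, -127.5, 24.8]
ee_rot: [-3.141, -0.0, 1.643]
force: [-0.5, 1.5, 0.1]
width: 0.007
gripper_force: 0.7
[ 645.53405936 -127.48270778   24.82900196] [ 1.04284870e+02 -5.74187669e-02  2.48290020e+01]
```

```bash
python3 drive.py '[[[0,0,0,-0.001,0,0,0],[0,0,0,-0.002,0,0,0],[0,0,0,-0.002,0,0,0]]]';python3 drive.py '[[[0,0,0,-0.001,0,0,0],[0,0,0,-0.0015,0,0,0],[0,0,0,-0.0015,0,0,0]]]'
```

```text
time: 20.95
tool_pos: [645.6, -127.9, 25.1]
ee_rot: [-3.141, -0.003, 1.643]
force: [0.1, 7.3, 3.2]
width: 0.001
gripper_force: 3.6
time: 21.25
tool_pos: [645.6, -128.0, 25.1]
ee_rot: [-3.141, -0.005, 1.643]
force: [-1.7, 11.0, 4.7]
width: 0.008
gripper_force: 5.7
```

Scaled: 175 mm is 0.175, -150 mm is -0.15.

```bash
python3 drive.py '[[[0,0,0,0.01,0,0,0],[0,0,0,0.016,0,-0.04,0],[0,0,0,0.016,0,-0.085,0],[0,0,0,0.02,0,-0.13,0],[0,0,0,0.055,-0.025,-0.15,1],[0,0,0,0.095,-0.05,-0.15,1],[0,0,0,0.135,-0.075,-0.15,1],[0,0,0,0.175,-0.1,-0.15,1]]]' && python3 drive.py '[[[0,0,0,0.04,-0.03,0,1],[0,0,0,0.075,-0.06,0,1],[0,0,0,0.098,-0.083,0,1],[0,0,0,0.098,-0.083,0,1],[0,0,0,0.098,-0.083,0,1]]]'
python3 - <<'E'
from h import *
s=ctrl.sense();print(s["tool_pos"],lane(s["tool_pos"]))
c=cam("wrist");blobs(c);cv2.imwrite("pics/w8.png",c["color"][:,:,::-1])
for x in range(440,449,4): print(proj(c,[[x,y,108] for y in (128,134,140)]).round(0).tolist())
h=cv2.cvtColor(c["color"],cv2.COLOR_RGB2HSV)
p=proj(c,[443.3,133.5,108])[0].astype(int);print(p);print(h[p[1]-26:p[1]+27:4,p[0]-26:p[0]+27:4,2])
E
```

```text
time: 22.05
tool_pos: [532.4, 36.9, 175.0]
ee_rot: [3.141, 0.001, 1.642]
force: [0.2, 0.1, 0.6]
width: 0.31
gripper_force: 0.0
time: 22.55
tool_pos: [443.9, 127.9, 175.2]
ee_rot: [3.14, 0.001, 1.644]
force: [0.8, 0.3, -1.2]
width: 0.733
gripper_force: 0.0
[443.90836492 127.85705475 175.18468898] [373.50480055 182.62247567 175.18468898]
blob [258.7 197.7] 258 21 20 [443.4 135.7 108. ]
[[254.0, 206.0], [254.0, 199.0], [255.0, 193.0]]
[[259.0, 206.0], [259.0, 200.0], [260.0, 193.0]]
[[263.0, 207.0], [264.0, 200.0], [264.0, 193.0]]
[258 200]
[[139 140  82  85  87  88  93  93  95  95  95  95 170 177]
 [140 130  82  81  85  87  90  92  94  97  95  99 117 177]
 [142 113  82  81  82  84  86  86  88  94  97  98  96 176]
 [141 100  85  86  81 159 169 171 170  92 100 101 103 175]
 [138 100  86  89 165 128  74  73  73 171 109 107 107 176]
 [140 139  93 112 147  73  74  72  72  73 171 114 124 173]
 [139 140 107 140 108  74  75  74  73  73 170 118 176 173]
 [139 140 143 132 140  74  74  72  73  75 170 171 175 171]
 [158 158 161 162 171  83  74  72  70 166 172 171 174 172]
 [158 159 162 161 163 157 151 151 150 171 172 171 176 171]
 [157 157 161 162 162 167 167 163 169 170 171 172 176 173]
 [156 157 162 162 163 167 166 165 168 171 171 171 173 171]
 [157 159 162 161 163 167 166 164 169 171 172 171 172 172]
 [156 158 160 162 163 165 165 164 168 168 171 172 172 171]]
```

Scaled: 7 mm is 0.007, 97.5 mm is 0.0975.

```bash
python3 drive.py '[[[0,0,0,0.007,0,0,1],[0,0,0,0.007,0,0,1],[0,0,0,0.007,0,0.045,1],[0,0,0,0.007,0,0.08,1],[0,0,0,0.007,0,0.0975,1],[0,0,0,0.007,0,0.0975,1],[0,0,0,0.007,0,0.0975,0.1],[0,0,0,0.007,0,0.0975,0.1]]]' && python3 drive.py '[[[0,0,0,0,0,0,0],[0,0,0,0,0,0,0],[0,0,0,0,0,0,0],[0,0,0,0,0,0,0],[0,0,0,0,0,0,0],[0,0,0,0,0,0,0],[0,0,0,0,0,0,0]]]' && python3 drive.py '[[[0,0,0,0,0,-0.03,0],[0,0,0,-0.005,0.025,-0.04,0],[0,0,0,-0.012,0.06,-0.04,0],[0,0,0,-0.018,0.095,-0.04,0],[0,0,0,-0.026,0.13,-0.04,0],[0,0,0,-0.033,0.165,-0.04,0],[0,0,0,-0.033,0.183,-0.04,0],[0,0,0,-0.033,0.183,-0.04,0]]]'
python3 - <<'E'
from h import *
s=ctrl.sense();print(s["tool_pos"],lane(s["tool_pos"]))
E
```

```text
time: 23.4
tool_pos: [444.7, 134.9, 79.0]
ee_rot: [3.139, 0.0, 1.643]
force: [-0.5, -0.1, 1.0]
width: 0.863
gripper_force: 0.0
time: 24.1
tool_pos: [443.2, 134.9, 77.4]
ee_rot: [-3.142, 0.0, 1.643]
force: [1.2, -0.3, -1.7]
width: 0.268
gripper_force: 26.9
time: 24.9
tool_pos: [629.5, 114.8, 116.7]
ee_rot: [-3.141, -0.0, 1.642]
force: [-0.8, 1.0, -1.9]
width: 0.271
gripper_force: 30.0
[629.47264235 114.77786626 116.67060122] [347.07290693  -1.5147591  116.67060122]
```

Scaled: 39.5 mm is 0.0395, 35 mm is 0.035.

```bash
python3 drive.py '[[[0,0,0,0,0,0.02,0],[0,0,0,0,0,0.035,0],[0,0,0,0,0,0.0395,0],[0,0,0,0,0,0.0395,0],[0,0,0,0,0,0.0395,0.6],[0,0,0,0,0,0.0395,0.6],[0,0,0,0,0,0.0395,0.6],[0,0,0,0,0,0.0395,0.6]]]' && python3 drive.py '[[[0,0,0,0,0,-0.035,0.6],[0,0,0,0,0,-0.08,0.6],[0,0,0,0.03,0,-0.08,0],[0,0,0,0.055,0,-0.07,0],[0,0,0,0.055,0,-0.04,0],[0,0,0,0.055,0,0,0],[0,0,0,0.055,0,0.04,0],[0,0,0,0.055,0,0.053,0]]]' && python3 drive.py '[[[0,0,0,0,0,0,0],[0,0,0,-0.02,0,0,0],[0,0,0,-0.04,0,0,0],[0,0,0,-0.06,0,0,0],[0,0,0,-0.08,0,0,0],[0,0,0,-0.1,0,0,0],[0,0,0,-0.12,0,0,0],[0,0,0,-0.14,0,0,0]]]' && python3 drive.py '[[[0,0,0,-0.02,0,0,0],[0,0,0,-0.04,0,0,0],[0,0,0,-0.06,0,0,0],[0,0,0,-0.08,0,0,0],[0,0,0,-0.095,0,0,0],[0,0,0,-0.103,0,0,0],[0,0,0,-0.106,0,0,0],[0,0,0,-0.106,0,0,0]]]'
python3 - <<'E'
from h import *
s=ctrl.sense();print(s["tool_pos"],lane(s["tool_pos"]))
E
```

```text
time: 25.7
tool_pos: [628.2, 115.2, 78.2]
ee_rot: [3.141, 0.0, 1.643]
force: [-0.9, 0.4, 0.0]
width: 0.575
gripper_force: 0.0
time: 26.5
tool_pos: [620.7, 169.8, 20.3]
ee_rot: [-3.134, 0.0, 1.643]
force: [0.2, -0.6, -0.5]
width: 0.127
gripper_force: 0.0
time: 27.3
tool_pos: [636.4, 29.5, 28.2]
ee_rot: [3.137, 0.001, 1.643]
force: [0.1, 0.8, 0.1]
width: 0.002
gripper_force: 0.4
time: 28.1
tool_pos: [642.1, -75.5, 25.5]
ee_rot: [3.141, 0.001, 1.643]
force: [-0.7, -0.1, -0.4]
width: 0.003
gripper_force: 0.0
[642.1271973  -75.50531725  25.47941054] [156.37260468  -0.40913191  25.47941054]
```

Scaled: -5 mm is -0.005, -4 mm is -0.004.

```bash
python3 drive.py '[[[0,0,0,-0.002,0,0,0],[0,0,0,-0.004,0,0,0],[0,0,0,-0.005,0,0,0],[0,0,0,-0.005,0,0,0]]]';python3 drive.py '[[[0,0,0,-0.001,0,0,0],[0,0,0,-0.002,0,0,0],[0,0,0,-0.002,0,0,0]]]'
python3 - <<'E'
from h import *
s=ctrl.sense();print(s["tool_pos"],lane(s["tool_pos"]))
t=cam("top");s=cam("side")
a=cv2.resize(t["color"][130:270,120:360,::-1],(480,280));b=cv2.resize(s["color"][75:310,160:360,::-1],(300,352))
m=np.zeros((352,780,3),np.uint8);m[:280,:480]=a;m[:,480:]=b;cv2.imwrite("pics/m9.png",m)
E
```

```text
time: 28.5
tool_pos: [642.1, -79.7, 24.9]
ee_rot: [-3.141, -0.001, 1.643]
force: [0.2, 2.9, 2.0]
width: 0.004
gripper_force: 1.5
time: 28.8
tool_pos: [642.2, -80.2, 25.2]
ee_rot: [-3.141, -0.004, 1.642]
force: [-0.2, 7.8, 3.5]
width: 0.009
gripper_force: 4.3
[642.23866344 -80.17714323  25.19812785] [151.70491012  -0.18327764  25.19812785]
```

View pics/m9.png

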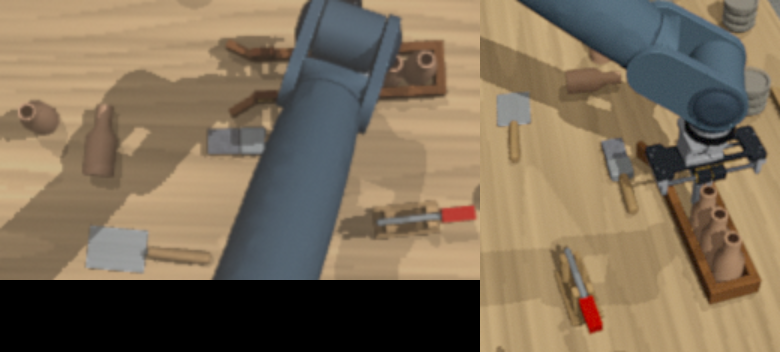

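Scaled: -5 mm is -0.005, 200 mm is 0.2.

```bash
python3 drive.py '[[[0,0,0,0.01,0,0,0],[0,0,0,0.016,0,-0.04,0],[0,0,0,0.016,0,-0.085,0],[0,0,0,0.02,0,-0.13,0],[0,0,0,0.065,0,-0.15,1],[0,0,0,0.11,0,-0.15,1],[0,0,0,0.155,-0.005,-0.15,1],[0,0,0,0.2,-0.01,-0.15,1]]]' && python3 drive.py '[[[0,0,0,0.045,-0.005,0,1],[0,0,0,0.09,-0.01,0,1],[0,0,0,0.135,-0.02,0,1],[0,0,0,0.18,-0.025,0,1],[0,0,0,0.225,-0.032,0,1],[0,0,0,0.25,-0.037,0,1],[0,0,0,0.255,-0.037,0,1],[0,0,0,0.255,-0.037,0,1]]]'
python3 - <<'E'
from h import *
s=ctrl.sense();print(s["tool_pos"],lane(s["tool_pos"]))
c=cam("wrist");blobs(c);print(proj(c,[561.5,372,108]))
E
```

```text
time: 29.7
tool_pos: [617.6, 117.8, 175.1]
ee_rot: [3.141, 0.001, 1.642]
force: [0.7, -0.2, -0.4]
width: 0.306
gripper_force: 0.0
time: 30.5
tool_pos: [562.6, 368.3, 174.6]
ee_rot: [3.142, 0.001, 1.644]
force: [0.1, 0.1, 0.7]
width: 0.981
gripper_force: 0.0
[562.5516932  368.2920749  174.55487299] [604.75431187  46.94306758 174.55487299]
blob [256.8 201.3] 327 21 20 [560.6 373.  108. ]
[[257.71796918 202.54014173]]
```

```bash
python3 drive.py '[[[0,0,0,0.004,-0.0015,0,1],[0,0,0,0.004,-0.0015,0,1],[0,0,0,0.004,-0.0015,0.045,1],[0,0,0,0.004,-0.0015,0.08,1],[0,0,0,0.004,-0.0015,0.097,1],[0,0,0,0.004,-0.0015,0.097,1],[0,0,0,0.004,-0.0015,0.097,0.1],[0,0,0,0.004,-0.0015,0.097,0.1]]]' && python3 drive.py '[[[0,0,0,0,0,0,0],[0,0,0,0,0,0,0],[0,0,0,0,0,0,0],[0,0,0,0,0,0,0],[0,0,0,0,0,0,0],[0,0,0,0,0,0,0],[0,0,0,0,0,0,0]]]' && python3 drive.py '[[[0,0,0,0,0,-0.04,0],[0,0,0,-0.03,0.02,-0.055,0],[0,0,0,-0.07,0.035,-0.055,0],[0,0,0,-0.11,0.048,-0.055,0],[0,0,0,-0.15,0.048,-0.055,0],[0,0,0,-0.19,0.048,-0.055,0],[0,0,0,-0.225,0.048,-0.055,0],[0,0,0,-0.262,0.048,-0.045,0]]]' && python3 drive.py '[[[0,0,0,0,0,0,0],[0,0,0,0,0,0,0],[0,0,0,0,0,0,0]]]'
python3 - <<'E'
from h import *
s=ctrl.sense();print(s["tool_pos"],lane(s["tool_pos"]))
E
```

```text
time: 31.35
tool_pos: [562.7, 372.6, 80.7]
ee_rot: [3.138, -0.001, 1.643]
force: [0.1, -0.4, 0.6]
width: 0.864
gripper_force: 0.0
time: 32.05
tool_pos: [560.9, 372.0, 77.9]
ee_rot: [-3.141, 0.0, 1.643]
force: [-1.4, -0.4, -1.7]
width: 0.272
gripper_force: 26.7
time: 32.85
tool_pos: [628.3, 112.7, 123.8]
ee_rot: [3.139, 0.0, 1.643]
force: [1.1, 0.5, -1.8]
width: 0.265
gripper_force: 30.0
time: 33.15
tool_pos: [627.5, 115.0, 122.9]
ee_rot: [-3.141, -0.0, 1.644]
force: [-0.4, 0.1, -1.9]
width: 0.27
gripper_force: 30.0
[627.48650664 115.02731325 122.86426298] [347.4649857    0.44820628 122.86426298]
```

```bash
python3 drive.py '[[[0,0,0,0,0,0.02,0],[0,0,0,0,0,0.038,0],[0,0,0,0,0,0.0445,0],[0,0,0,0,0,0.0445,0],[0,0,0,0,0,0.0445,0.6],[0,0,0,0,0,0.0445,0.6],[0,0,0,0,0,0.0445,0.6],[0,0,0,0,0,0.0445,0.6]]]' && python3 drive.py '[[[0,0,0,0,0,-0.035,0.6],[0,0,0,0,0,-0.08,0.6],[0,0,0,0.03,0,-0.08,0],[0,0,0,0.055,0,-0.07,0],[0,0,0,0.055,0,-0.04,0],[0,0,0,0.055,0,0,0],[0,0,0,0.055,0,0.04,0],[0,0,0,0.055,0,0.053,0]]]' && python3 drive.py '[[[0,0,0,0,0,0,0],[0,0,0,-0.02,0,0,0],[0,0,0,-0.04,0,0,0],[0,0,0,-0.06,0,0,0],[0,0,0,-0.08,0,0,0],[0,0,0,-0.1,0,0,0],[0,0,0,-0.12,0,0,0],[0,0,0,-0.14,0,0,0]]]' && python3 drive.py '[[[0,0,0,-0.015,0,0,0],[0,0,0,-0.03,0,0,0],[0,0,0,-0.045,0,0,0],[0,0,0,-0.053,0,0,0],[0,0,0,-0.056,0,0,0],[0,0,0,-0.058,0,0,0],[0,0,0,-0.06,0,0,0],[0,0,0,-0.06,0,0,0]]]'
python3 - <<'E'
from h import *
s=ctrl.sense();print(s["tool_pos"],lane(s["tool_pos"]))
E
```

```text
time: 33.95
tool_pos: [628.0, 114.2, 79.0]
ee_rot: [3.141, 0.0, 1.643]
force: [1.7, -0.2, 0.0]
width: 0.575
gripper_force: 0.0
time: 34.75
tool_pos: [620.3, 168.7, 20.9]
ee_rot: [-3.134, 0.0, 1.643]
force: [-0.8, -0.1, 0.0]
width: 0.126
gripper_force: 0.0
time: 35.55
tool_pos: [636.0, 28.5, 28.8]
ee_rot: [3.137, 0.001, 1.643]
force: [-1.0, 0.8, -0.7]
width: 0.003
gripper_force: 0.4
time: 36.35
tool_pos: [638.0, -30.3, 25.3]
ee_rot: [-3.141, 0.0, 1.643]
force: [0.2, 1.1, 1.4]
width: 0.003
gripper_force: 0.2
[637.97269837 -30.33812686  25.25461122] [201.72181908   0.47613814  25.25461122]
```

```bash
python3 drive.py '[[[0,0,0,-0.001,0,0,0],[0,0,0,-0.002,0,0,0],[0,0,0,-0.003,0,0,0],[0,0,0,-0.003,0,0,0]]]';python3 drive.py '[[[0,0,0,-0.001,0,0,0],[0,0,0,-0.002,0,0,0],[0,0,0,-0.002,0,0,0]]]'
python3 - <<'E'
from h import *
s=ctrl.sense();print(s["tool_pos"],lane(s["tool_pos"]))
E
```

```text
time: 36.75
tool_pos: [638.2, -32.3, 25.5]
ee_rot: [-3.141, -0.002, 1.643]
force: [-1.0, 5.4, 1.1]
width: 0.004
gripper_force: 2.7
time: 37.05
tool_pos: [638.3, -32.6, 25.6]
ee_rot: [-3.141, -0.005, 1.642]
force: [-0.3, 10.6, 3.8]
width: 0.004
gripper_force: 5.5
[638.25846343 -32.60416986  25.57699562] [199.44106501   0.35459216  25.57699562]
```

Scaled: -150 mm is -0.15, -10 mm is -0.01, -0.6 rad is -3.

```bash
python3 drive.py '[[[0,0,0,0.01,0,0,0],[0,0,0,0.016,0,-0.04,0],[0,0,0,0.016,0,-0.085,0],[0,0,0,0.02,0,-0.13,0],[0,0,-0.75,0.06,-0.005,-0.15,1],[0,0,-1.5,0.1,-0.01,-0.15,1],[0,0,-2.25,0.14,-0.018,-0.15,1],[0,0,-3,0.18,-0.026,-0.15,1]]]' && python3 drive.py '[[[0,0,-0.75,0,0,0,1],[0,0,-1.5,0,0,0,1],[0,0,-2.25,0,0,0,1],[0,0,-3,0,0,0,1],[0,0,-3.75,0,0,0,1],[0,0,-4.335,0,0,0,1],[0,0,-4.335,0,0,0,1]]]'
python3 - <<'E'
from h import *
s=ctrl.sense();print(s["tool_pos"],s["ee_rot"],s["joint_positions"])
T=R.from_euler("xyz",s["ee_rot"]).as_matrix()
print("tool delta",T.T@(np.array([560.5,276.4,100])-s["tool_pos"]))
c=cam("top");m=cv2.cvtColor(c["color"],cv2.COLOR_RGB2HSV);print(m[200,171],m[185,171],m[215,160])
E
```

```text
time: 37.85
tool_pos: [599.1, 143.2, 175.6]
ee_rot: [-3.142, 0.001, 2.249]
force: [0.2, -0.5, 1.0]
width: 0.311
gripper_force: 0.0
time: 38.55
tool_pos: [599.5, 141.9, 175.3]
ee_rot: [-3.141, 0.0, 3.11]
force: [1.6, -0.3, 0.2]
width: 0.903
gripper_force: 0.0
[599.51434454 141.9442503  175.25305868] [-3.14064516e+00  5.00174582e-05  3.10951704e+00] [ 4.91238521e-02  1.95068128e-01  1.67327677e+00 -9.92009157e-04
  1.27327490e+00 -1.48930601e+00]
tool delta [ 43.31005209 133.20663369  75.12471415]
[104  43  88] [106  54 117] [ 16  89 138]
```

Scaled: 133 mm is 0.133, 130 mm is 0.13.

```bash
python3 drive.py '[[[0,0,0,0.015,0.045,0,1],[0,0,0,0.03,0.09,0,1],[0,0,0,0.043,0.13,0,1],[0,0,0,0.043,0.133,0,1],[0,0,0,0.043,0.133,0,1]]]'
cat >> h.py <<'E'
def terra(c,z,box=None):
    h=cv2.cvtColor(c["color"],cv2.COLOR_RGB2HSV);r=c["color"].astype(int)
    m=((h[...,0]<13)&(h[...,1]>70)&(h[...,1]<140)&(h[...,2]>80)).astype(np.uint8)
    m=cv2.morphologyEx(m,cv2.MORPH_OPEN,np.ones((3,3)))
    for k in cv2.findContours(m,cv2.RETR_EXTERNAL,cv2.CHAIN_APPROX_NONE)[0]:
        if cv2.contourArea(k)>120:
            q=cv2.minAreaRect(k);b=cv2.boxPoints(q);P=plane(c,b,z)
            print("t",np.round(q[0]),np.round(q[1]),round(q[2]),"\n",P[:,:2].round(1))
E
python3 - <<'E'
from h import *
print(ctrl.sense()["tool_pos"])
c=cam("wrist");cv2.imwrite("pics/w10.png",c["color"][:,:,::-1]);terra(c,23)
x0,y0=proj(c,[520,277,23])[0].astype(int);print(x0,y0);h=cv2.cvtColor(c["color"],cv2.COLOR_RGB2HSV);print(h[y0,x0-10:x0+20:10])
E
```

```text
time: 39.1
tool_pos: [560.6, 277.2, 175.3]
ee_rot: [-3.141, 0.0, 3.11]
force: [-1.2, 0.4, 0.0]
width: 0.999
gripper_force: 0.0
[560.56185639 277.15624103 175.33931037]
256 148
[[ 12  86 167]
 [ 13  85 165]
 [ 13  84 142]]
```

Run:
```python
from h import *
c=cam("wrist");h=cv2.cvtColor(c["color"],cv2.COLOR_RGB2HSV)
print("row",148,h[148,190:330:8].tolist())
print("col",256,h[40:330:10,256].tolist())
```

```text
row 148 [[16, 83, 153], [17, 84, 155], [16, 84, 157], [17, 83, 156], [16, 84, 160], [16, 83, 153], [14, 86, 136], [12, 84, 167], [12, 84, 170], [13, 86, 154], [13, 88, 128], [13, 83, 95], [17, 84, 109], [17, 79, 110], [17, 78, 111], [16, 83, 156], [16, 83, 156], [16, 84, 158]]
col 256 [[16, 81, 133], [16, 83, 139], [17, 82, 140], [17, 80, 146], [16, 83, 151], [16, 83, 154], [16, 86, 149], [13, 84, 152], [12, 84, 148], [12, 84, 170], [13, 84, 167], [12, 87, 167], [12, 86, 164], [12, 83, 165], [12, 86, 166], [13, 84, 164], [13, 85, 165], [16, 81, 166], [17, 81, 154], [16, 84, 166], [17, 82, 156], [17, 83, 157], [16, 84, 146], [15, 82, 158], [17, 83, 150], [15, 47, 54], [8, 36, 56], [11, 35, 58], [16, 82, 161]]
```

```bash
sed -i 's/(h\[...,0\]<13)/(h[...,0]<15)/; s/h=cv2.cvtColor(c\["color"\],cv2.COLOR_RGB2HSV);r=c/h=cv2.cvtColor(cv2.medianBlur(c["color"],5),cv2.COLOR_RGB2HSV);r=c/' h.py
python3 - <<'E'
from h import *
c=cam("wrist");terra(c,23)
E
```

```text
t [ 22. 233.] [20. 43.] 90 
 [[598.3 -36.5]
 [599.8  17.8]
 [625.3  12.2]
 [624.1 -43.2]]
t [ 76. 212.] [14. 27.] 57 
 [[589.1  41.6]
 [572.   72.8]
 [586.4  79.3]
 [603.9  47.9]]
t [259. 154.] [ 43. 103.] 2 
 [[584.  249. ]
 [470.3 259.1]
 [473.5 305.1]
 [587.6 298.9]]
```

```bash
python3 drive.py '[[[0,0,0,0,0.001,0.045,1],[0,0,0,0,0.001,0.09,1],[0,0,0,0,0.001,0.13,1],[0,0,0,0,0.001,0.155,1],[0,0,0,0,0.001,0.168,1],[0,0,0,0,0.001,0.168,1],[0,0,0,0,0.001,0.168,0.1],[0,0,0,0,0.001,0.168,0.1]]]' && python3 drive.py '[[[0,0,0,0,0,0,0],[0,0,0,0,0,0,0],[0,0,0,0,0,0,0],[0,0,0,0,0,0,0],[0,0,0,0,0,0,0],[0,0,0,0,0,0,0],[0,0,0,0,0,0,0],[0,0,0,0,0,0,0]]]'
```

```text
time: 40.05
tool_pos: [562.7, 277.8, 9.7]
ee_rot: [3.14, 0.004, 3.109]
force: [-0.1, 0.2, 0.1]
width: 0.866
gripper_force: 0.0
time: 40.85
tool_pos: [560.8, 277.5, 7.4]
ee_rot: [-3.142, -0.0, 3.11]
force: [-0.3, -0.2, 0.7]
width: 0.268
gripper_force: 30.0
```

Scaled: -140 mm is -0.14, -130 mm is -0.13.

```bash
python3 drive.py '[[[0,0,0,0,0,-0.02,0],[0,0,0,0,0,-0.045,0],[0,0,0,0,0,-0.075,0],[0,0,0,0,0,-0.105,0],[0,0,0,0,0,-0.13,0],[0,0,0,0,0,-0.14,0],[0,0,0,0,0,-0.14,0],[0,0,0,0,0,-0.14,0]]]'
python3 - <<'E'
from h import *
np.set_printoptions(precision=1,suppress=True)
s=ctrl.sense();print(s["tool_pos"],s["force"])
c=cam("wrist");terra(c,147)
c=cam("side");terra(c,147);g=s["tool_pos"]+[0,0,19]
print("if level: foot,mouth",proj(c,g+[-88,0,0]).tolist(),proj(c,g+[20,0,0]).tolist(),"if hang",proj(c,g+[0,0,-88]).tolist(),proj(c,g+[0,0,20]).tolist())
cv2.imwrite("pics/s11.png",c["color"][:,:,::-1])
E
```

```text
time: 41.65
tool_pos: [560.0, 277.2, 145.8]
ee_rot: [-3.141, -0.002, 3.11]
force: [-1.1, 0.0, -2.2]
width: 0.269
gripper_force: 30.0
[560.  277.2 145.8] [-1.1  0.  -2.2]
t [ 11. 246.] [24. 10.] 15 
 [[564.9 106.1]
 [558.1 109.7]
 [562.6 124.5]
 [569.5 121.1]]
t [ 54. 224.] [14. 39.] 51 
 [[554.  133.8]
 [537.9 157.2]
 [545.2 161.7]
 [561.6 138.2]]
t [259. 184.] [205.  90.] 90 
 [[467.8 256.4]
 [469.4 307.2]
 [598.6 307.9]
 [596.7 247.8]]
t [313. 223.] [82. 25.] 65 
 [[ 576.8 -100.5]
 [ 634.9  -80.5]
 [ 646.7 -291.5]
 [ 595.3 -305.2]]
t [228.  91.] [16. 27.] 84 
 [[478.4 334.2]
 [557.5 332.2]
 [548.3 256.4]
 [472.5 258.8]]
if level: foot,mouth [[213.52034507069084, 91.48836200479386]] [[252.10075627366916, 86.60330289277809]] if hang [[245.45208976425673, 112.33097648042579]] [[244.91664775915, 81.50690197852958]]
```

Scaled: 90 mm is 0.09, 40 mm is 0.04, 1.2 rad is 6.

```bash
python3 drive.py '[[[0,0,0.75,0.01,0,0,0],[0,0,1.5,0.025,0,0,0],[0,0,2.25,0.04,-0.004,0,0],[0,0,3,0.055,-0.008,0,0],[0,0,3.75,0.07,-0.012,0,0],[0,0,4.5,0.08,-0.015,0,0],[0,0,5.25,0.09,-0.015,0,0],[0,0,6,0.09,-0.015,0,0]]]' && python3 drive.py '[[[0,0,0.75,0,0,0,0],[0,0,1.5,0,0,0,0],[0,0,2.25,0,0,0,0],[0,0,3,0,0,0,0],[0,0,3.75,0,0,0,0],[0,0,4.5,0,0,0,0],[0,0,5.25,0,0,0,0],[0,0,6,0,0,0,0]]]' && python3 drive.py '[[[0,0,0.75,0,0,0,0],[0,0,1.5,0,0,0,0],[0,0,2.03,0,0,0,0],[0,0,2.03,0,0,0,0]]]'
python3 - <<'E'
from h import *
s=ctrl.sense();print(s["tool_pos"],s["ee_rot"],s["joint_positions"])
E
```

```text
time: 42.55
tool_pos: [468.4, 265.0, 145.7]
ee_rot: [-3.138, -0.0, 1.904]
force: [-0.1, -0.0, -2.9]
width: 0.269
gripper_force: 30.0
time: 43.35
tool_pos: [469.3, 265.0, 145.8]
ee_rot: [-3.14, 0.003, 0.704]
force: [-0.8, 0.9, -1.4]
width: 0.268
gripper_force: 30.0
time: 43.75
tool_pos: [469.4, 265.0, 145.9]
ee_rot: [-3.142, 0.003, 0.304]
force: [0.3, 0.4, -1.2]
width: 0.268
gripper_force: 30.0
[469.41210247 265.04292771 145.90161444] [-3.14152312  0.00322293  0.30395265] [3.03539685e-01 5.09933090e-02 1.88864261e+00 7.30262851e-05
 1.20517970e+00 1.57035726e+00]
```

Scaled: -1.2 rad is -6.

```bash
python3 drive.py '[[[0,-0.75,0,0,0,0,0],[0,-1.5,0,0,0,0,0],[0,-2.25,0,0,0,0,0],[0,-3,0,0,0,0,0],[0,-3.75,0,0,0,0,0],[0,-4.5,0,0,0,0,0],[0,-5.25,0,0,0,0,0],[0,-6,0,0,0,0,0]]]'
python3 - <<'E'
from h import *
s=ctrl.sense();print(s["tool_pos"],s["ee_rot"],s["joint_positions"])
T=R.from_euler("xyz",s["ee_rot"]).as_matrix();print(T.round(2))
E
```

```text
time: 44.55
tool_pos: [471.0, 265.5, 146.6]
ee_rot: [-3.134, 1.205, 0.311]
force: [0.3, 0.3, -2.2]
width: 0.269
gripper_force: 30.0
[471.01689836 265.47970251 146.61213321] [-3.13436256  1.20489374  0.31130881] [ 3.03493070e-01  8.28092417e-01  1.20013057e+00 -9.30786549e-05
  2.31827342e+00  1.56793667e+00]
[[ 0.34  0.3  -0.89]
 [ 0.11 -0.95 -0.28]
 [-0.93 -0.   -0.36]]
```

Scaled: -0.36 rad is -1.8.

```bash
python3 drive.py '[[[0,-0.6,0,0,0,0,0],[0,-1.2,0,0,0,0,0],[0,-1.8,0,0,0,0,0],[0,-1.8,0,0,0,0,0],[0,-1.8,0,0,0,0,0]]]'
python3 - <<'E'
from h import *
np.set_printoptions(precision=1,suppress=True)
s=ctrl.sense();print(s["tool_pos"],s["ee_rot"],s["joint_positions"])
T=R.from_euler("xyz",s["ee_rot"]).as_matrix();print(T)
g=s["tool_pos"]-19*T[:,2];v=-T[:,0]
for n in("side","top"):
    c=cam(n);terra(c,100);print(n,"foot,mouth",proj(c,g-88*v),proj(c,g+20*v))
    cv2.imwrite(f"pics/{n}12.png",c["color"][:,:,::-1])
E
```

```text
time: 45.05
tool_pos: [470.1, 265.3, 146.2]
ee_rot: [-3.029, 1.559, 0.417]
force: [-0.5, 1.0, -2.0]
width: 0.267
gripper_force: 30.0
[470.1 265.3 146.2] [-3.   1.6  0.4] [ 0.3  1.   1.1 -0.   2.6  1.6]
[[ 0.   0.3 -1. ]
 [ 0.  -1.  -0.3]
 [-1.  -0.  -0. ]]
t [313. 223.] [82. 24.] 67 
 [[ 591.9  -58.7]
 [ 653.   -39.7]
 [ 660.2 -265.2]
 [ 606.3 -278. ]]
t [222. 116.] [19. 14.] 90 
 [[474.1 290.9]
 [513.4 282.4]
 [499.4 200.1]
 [461.9 208.2]]
side foot,mouth [[222.  121.7]] [[219.6  91.6]]
t [288. 167.] [ 36. 108.] 88 
 [[ 669.2   80.5]
 [ 686.  -236.3]
 [ 578.8 -239.9]
 [ 562.1   74.2]]
top foot,mouth [[169.  211.5]] [[162. 209.]]
```

```bash
python3 drive.py '[[[0,0,0,0.015,0,0,0],[0,0,0,0.03,0,0,0],[0,0,0,0.042,0,0,0],[0,0,0,0.05,0,0,0],[0,0,0,0.052,0,0,0],[0,0,0,0.052,0,0,0]]]'; python3 drive.py '[[[0,0,0,0.001,0,0,0],[0,0,0,0.002,0,0,0],[0,0,0,0.002,0,0,0]]]';python3 drive.py '[[[0,0,0,0.001,0,0,0],[0,0,0,0.002,0,0,0],[0,0,0,0.002,0,0,0]]]'
```

```text
time: 45.75
tool_pos: [470.8, 265.5, 95.0]
ee_rot: [-3.138, 1.561, 0.308]
force: [-0.3, -0.6, -2.0]
width: 0.266
gripper_force: 30.0
time: 46.05
tool_pos: [471.1, 265.6, 93.7]
ee_rot: [3.141, 1.559, 0.303]
force: [-1.2, 1.1, -1.6]
width: 0.273
gripper_force: 30.0
time: 46.35
tool_pos: [470.9, 265.5, 91.3]
ee_rot: [-3.141, 1.56, 0.304]
force: [0.1, -0.2, -2.1]
width: 0.267
gripper_force: 30.0
```

```bash
python3 drive.py '[[[0,0,0,0.001,0,0,0],[0,0,0,0.0015,0,0,0],[0,0,0,0.0015,0,0,0]]]';python3 drive.py '[[[0,0,0,0.001,0,0,0],[0,0,0,0.0015,0,0,0],[0,0,0,0.0015,0,0,0]]]'; python3 drive.py '[[[0,0,0,0.001,0,0,0],[0,0,0,0.0015,0,0,0],[0,0,0,0.0015,0,0,0]]]'
```

```text
time: 46.65
tool_pos: [471.0, 265.5, 89.8]
ee_rot: [-3.141, 1.56, 0.304]
force: [0.8, -0.7, -0.7]
width: 0.267
gripper_force: 30.0
time: 46.95
tool_pos: [471.0, 265.5, 88.3]
ee_rot: [-3.14, 1.56, 0.305]
force: [0.2, 0.3, -2.0]
width: 0.27
gripper_force: 30.0
time: 47.25
tool_pos: [471.0, 265.6, 86.8]
ee_rot: [-3.139, 1.56, 0.306]
force: [-0.3, -0.7, -2.3]
width: 0.273
gripper_force: 30.0
```

Scaled: 2 mm is 0.002, 1 mm is 0.001.

```bash
python3 drive.py '[[[0,0,0,0.001,0,0,0],[0,0,0,0.002,0,0,0],[0,0,0,0.002,0,0,0]]]';python3 drive.py '[[[0,0,0,0.001,0,0,0],[0,0,0,0.002,0,0,0],[0,0,0,0.002,0,0,0]]]'
python3 - <<'E'
from h import *
s=ctrl.sense();print(s["force"],s["moment"])
c=cam("side");cv2.imwrite("pics/s13.png",cv2.resize(c["color"][70:150,180:280,::-1],(750,600),interpolation=cv2.INTER_CUBIC));terra(c,60)
c["color"]
E
```

```text
time: 47.55
tool_pos: [471.5, 265.7, 86.1]
ee_rot: [-3.14, 1.561, 0.305]
force: [1.5, 0.6, 3.9]
width: 0.268
gripper_force: 30.0
time: 47.85
tool_pos: [472.0, 265.9, 85.9]
ee_rot: [3.139, 1.563, 0.301]
force: [1.1, 0.7, 9.4]
width: 0.269
gripper_force: 30.0
[1.12820843 0.65022638 9.41321107] [-0.43077624  1.36722218 -0.05204104]
t [313. 223.] [82. 25.] 66 
 [[ 600.5  -26.3]
 [ 667.1   -4.4]
 [ 677.2 -240.3]
 [ 618.4 -255.1]]
t [222. 132.] [18. 15.] 90 
 [[468.3 268.2]
 [510.8 259.1]
 [497.7 183.2]
 [457.  191.9]]
```

```bash
python3 drive.py '[[[0,0,0,-0.0025,0,0,0],[0,0,0,-0.0025,0,0,0],[0,0,0,-0.0025,0,0,0.7],[0,0,0,-0.0025,0,0,0.7],[0,0,0,-0.0025,0,0,0.7],[0,0,0,-0.0025,0,0,0.7],[0,0,0,-0.0025,0,0,0.7],[0,0,0,-0.0025,0,0,0.7]]]' && python3 drive.py '[[[0,0,0,0,0,-0.01,0.7],[0,0,0,0,0,-0.025,0.7],[0,0,0,0,0,-0.045,0.7],[0,0,0,0,0,-0.065,0.7],[0,0,0,-0.02,0,-0.08,0.7],[0,0,0,-0.05,0,-0.08,0.7],[0,0,0,-0.09,0,-0.08,0.7],[0,0,0,-0.12,0,-0.08,0.7]]]'
python3 - <<'E'
from h import *
c=cam("side");terra(c,30)
s=ctrl.sense();print(s["tool_pos"],s["ee_rot"],s["joint_positions"])
print(proj(c,[[489,271,0],[489,271,108],[489,271,58]]))
c["color"]
cv2.imwrite("pics/s14.png",cv2.resize(c["color"][60:180,150:310,::-1],(800,600),interpolation=cv2.INTER_CUBIC))
E
```

```text
time: 48.7
tool_pos: [471.0, 265.6, 85.3]
ee_rot: [-3.14, 1.56, 0.305]
force: [-0.0, 0.3, -0.2]
width: 0.697
gripper_force: 0.0
time: 49.5
tool_pos: [546.4, 289.2, 208.4]
ee_rot: [3.139, 1.559, 0.301]
force: [-0.5, 0.3, 0.8]
width: 0.7
gripper_force: 0.0
t [314. 225.] [78. 25.] 67 
 [[ 612.8  -14.7]
 [ 680.     5.4]
 [ 685.9 -224.6]
 [ 626.2 -238.3]]
t [221. 125.] [33. 16.] 82 
 [[469.3 370.6]
 [518.1 371.3]
 [506.4 218.2]
 [461.3 218.2]]
[547.63972725 289.6665948  213.69384138] [3.14077899 1.5515057  0.30311992] [ 3.03815417e-01  1.09297869e+00  8.08790616e-01 -3.44748721e-04
  2.79132904e+00  1.57048593e+00]
[[222.93710609 136.84683791]
 [221.05584601 108.34817464]
 [221.94832791 121.94278182]]
```

The rows are not in the units I measure in: shifts go in m and turns go in units of 0.2 rad. I convert before sending: 1.2 rad is 6.

```bash
python3 drive.py '[[[0,0.75,0,0,0,0,1],[0,1.5,0,0,0,0,1],[0,2.25,0,0,0,0,1],[0,3,0,0,0,0,1],[0,3.75,0,0,0,0,1],[0,4.5,0,0,0,0,1],[0,5.25,0,0,0,0,1],[0,6,0,0,0,0,1]]]' && python3 drive.py '[[[0,0.75,0,0,0,0,1],[0,1.5,0,0,0,0,1],[0,1.8,0,0,0,0,1],[0,1.8,0,0,0,0,1]]]'&& python3 drive.py '[[[0,0,-0.75,0,0,0,1],[0,0,-1.5,0,0,0,1],[0,0,-2.25,0,0,0,1],[0,0,-3,0,0,0,1],[0,0,-3.75,0,0,0,1],[0,0,-4.5,0,0,0,1],[0,0,-5.25,0,0,0,1],[0,0,-6,0,0,0,1]]]' && python3 drive.py '[[[0,0,-0.695,0,0,0,1],[0,0,-0.695,0,0,0,1],[0,0,-0.695,0,0,0,1]]]'
python3 - <<'E'
from h import *
s=ctrl.sense();print(s["tool_pos"],s["ee_rot"],s["joint_positions"])
T=R.from_euler("xyz",s["ee_rot"]);D=R.from_euler("xyz",[np.pi,0,1.643])
print((T.inv()*D).as_rotvec(),T.inv().apply(np.array([488,269.5,200])-s["tool_pos"]))
c=cam("wrist");blobs(c)
E
```

```text
time: 50.35
tool_pos: [546.8, 289.3, 207.1]
ee_rot: [-3.142, 0.352, 0.304]
force: [-0.5, -0.4, 1.3]
width: 1.0
gripper_force: 0.0
time: 50.75
tool_pos: [544.7, 288.9, 206.8]
ee_rot: [-3.142, -0.0, 0.304]
force: [-0.4, 1.0, 0.1]
width: 1.001
gripper_force: 0.0
time: 51.55
tool_pos: [546.7, 289.1, 205.8]
ee_rot: [-3.14, 0.001, 1.51]
force: [-0.2, 0.4, 0.6]
width: 0.998
gripper_force: 0.0
time: 51.85
tool_pos: [546.5, 289.1, 205.9]
ee_rot: [-3.14, 0.0, 1.64]
force: [0.9, 0.1, 0.5]
width: 0.997
gripper_force: 0.0
[546.5323711  289.11427038 205.9283918 ] [-3.14041100e+00  2.62095200e-04  1.63965073e+00] [3.03429869e-01 1.72656605e-01 1.64109859e+00 2.03255625e-05
 1.32904767e+00 2.34570738e-01]
[-0.00118209  0.00026012 -0.00334942] [-15.53921146 -59.73608727   6.00305623]
blob [197.3 210.1] 248 18 17 [487.9 272.5 108. ]
```

Scaled: -60 mm is -0.06, -14 mm is -0.014, -0.003 rad is -0.015.

```bash
python3 drive.py '[[[0,0,-0.015,-0.007,-0.03,0.01,1],[0,0,-0.015,-0.014,-0.06,0.03,1],[0,0,-0.015,-0.014,-0.06,0.03,1],[0,0,-0.015,-0.014,-0.06,0.03,1]]]'
python3 - <<'E'
from h import *
s=ctrl.sense();print(s["tool_pos"],s["ee_rot"])
c=cam("wrist");blobs(c)
E
```

```text
time: 52.3
tool_pos: [487.2, 270.8, 176.2]
ee_rot: [-3.141, 0.0, 1.645]
force: [0.9, -1.2, 0.3]
width: 0.996
gripper_force: 0.0
[487.18847914 270.81364432 176.1623779 ] [-3.14117635e+00  9.27093544e-05  1.64463121e+00]
blob [259.6 204.4] 318 20 20 [487.9 272.6 108. ]
```

```bash
python3 drive.py '[[[0,0,0,0.001,0.0005,0.045,1],[0,0,0,0.001,0.0005,0.08,1],[0,0,0,0.001,0.0005,0.0985,1],[0,0,0,0.001,0.0005,0.0985,1],[0,0,0,0.001,0.0005,0.0985,0.1],[0,0,0,0.001,0.0005,0.0985,0.1]]]' && python3 drive.py '[[[0,0,0,0,0,0,0],[0,0,0,0,0,0,0],[0,0,0,0,0,0,0],[0,0,0,0,0,0,0],[0,0,0,0,0,0,0],[0,0,0,0,0,0,0],[0,0,0,0,0,0,0]]]'&& python3 drive.py '[[[0,0,0,0,0,-0.04,0],[0,0,0,-0.025,0.02,-0.045,0],[0,0,0,-0.06,0.045,-0.045,0],[0,0,0,-0.095,0.075,-0.045,0],[0,0,0,-0.13,0.1,-0.045,0],[0,0,0,-0.155,0.12,-0.045,0],[0,0,0,-0.166,0.129,-0.045,0],[0,0,0,-0.166,0.129,-0.045,0]]]' && python3 drive.py '[[[0,0,0,0,0,0,0],[0,0,0,0,0,0,0]]]'
python3 - <<'E'
from h import *
s=ctrl.sense();print(s["tool_pos"],lane(s["tool_pos"]))
E
```

```text
time: 52.95
tool_pos: [489.9, 272.5, 80.2]
ee_rot: [3.137, -0.001, 1.646]
force: [0.1, -0.1, -0.4]
width: 0.866
gripper_force: 0.0
time: 53.65
tool_pos: [487.7, 271.9, 77.8]
ee_rot: [-3.142, 0.0, 1.646]
force: [0.2, -0.1, -0.0]
width: 0.272
gripper_force: 26.8
time: 54.45
tool_pos: [629.3, 114.9, 122.3]
ee_rot: [-3.141, -0.0, 1.644]
force: [-0.9, 0.9, -1.7]
width: 0.273
gripper_force: 30.0
time: 54.65
tool_pos: [627.6, 117.4, 122.5]
ee_rot: [-3.14, -0.0, 1.647]
force: [-1.1, 0.5, -1.9]
width: 0.268
gripper_force: 30.0
[627.64912349 117.4246872  122.4966145 ] [3.49844382e+02 1.13064294e-01 1.22496615e+02]
```

Scaled: 44 mm is 0.044, 38 mm is 0.038.

```bash
python3 drive.py '[[[0,0,0,0,0,0.02,0],[0,0,0,0,0,0.038,0],[0,0,0,0,0,0.044,0],[0,0,0,0,0,0.044,0],[0,0,0,0,0,0.044,0.6],[0,0,0,0,0,0.044,0.6],[0,0,0,0,0,0.044,0.6],[0,0,0,0,0,0.044,0.6]]]' && python3 drive.py '[[[0,0,0,0,0,-0.035,0.6],[0,0,0,0,0,-0.08,0.6],[0,0,0,0.03,0,-0.08,0],[0,0,0,0.055,0,-0.07,0],[0,0,0,0.055,0,-0.04,0],[0,0,0,0.055,0,0,0],[0,0,0,0.055,0,0.04,0],[0,0,0,0.055,0,0.053,0]]]' && python3 drive.py '[[[0,0,0,0,0,0,0],[0,0,0,-0.02,0,0,0],[0,0,0,-0.04,0,0,0],[0,0,0,-0.06,0,0,0],[0,0,0,-0.08,0,0,0],[0,0,0,-0.1,0,0,0],[0,0,0,-0.12,0,0,0],[0,0,0,-0.14,0,0,0]]]' && python3 drive.py '[[[0,0,0,-0.005,0,0,0],[0,0,0,-0.009,0,0,0],[0,0,0,-0.013,0,0,0],[0,0,0,-0.015,0,0,0],[0,0,0,-0.016,0,0,0],[0,0,0,-0.016,0,0,0]]]'
python3 - <<'E'
from h import *
s=ctrl.sense();print(s["tool_pos"],lane(s["tool_pos"]))
E
```

```text
time: 55.45
tool_pos: [629.1, 116.1, 79.3]
ee_rot: [3.141, 0.0, 1.646]
force: [0.5, -0.6, 0.6]
width: 0.573
gripper_force: 0.0
time: 56.25
tool_pos: [621.3, 170.5, 21.2]
ee_rot: [-3.134, 0.0, 1.646]
force: [-1.2, -0.3, -0.8]
width: 0.128
gripper_force: 0.0
time: 57.05
tool_pos: [637.4, 30.3, 29.2]
ee_rot: [3.137, 0.001, 1.646]
force: [0.6, 1.4, -0.7]
width: 0.006
gripper_force: 0.4
time: 57.65
tool_pos: [636.6, 16.0, 26.0]
ee_rot: [3.141, -0.001, 1.646]
force: [0.2, 2.5, 2.0]
width: 0.005
gripper_force: 1.4
[636.55527555  15.95965086  26.04775114] [248.00121972  -1.45009798  26.04775114]
```

```bash
python3 drive.py '[[[0,0,0,-0.001,0,0,0],[0,0,0,-0.002,0,0,0],[0,0,0,-0.002,0,0,0]]]';python3 drive.py '[[[0,0,0,-0.001,0,0,0],[0,0,0,-0.002,0,0,0],[0,0,0,-0.003,0,0,0],[0,0,0,-0.003,0,0,0]]]'
python3 - <<'E'
from h import *
s=ctrl.sense();print(s["tool_pos"],lane(s["tool_pos"]))
E
```

```text
time: 57.95
tool_pos: [636.5, 15.6, 26.1]
ee_rot: [3.142, -0.004, 1.646]
force: [-1.4, 8.2, 4.5]
width: 0.004
gripper_force: 4.4
time: 58.35
tool_pos: [636.5, 14.9, 26.2]
ee_rot: [-3.141, -0.008, 1.645]
force: [-1.9, 16.8, 4.9]
width: 0.006
gripper_force: 8.2
[636.47216742  14.93488633  26.23047904] [246.98512076  -1.2932789   26.23047904]
```

Scaled: -150 mm is -0.15, 16 mm is 0.016.

```bash
python3 drive.py '[[[0,0,0,0.01,0,0,0],[0,0,0,0.016,0,-0.04,0],[0,0,0,0.016,0,-0.085,0],[0,0,0,0.02,0,-0.13,0],[0,0,0,0.015,-0.04,-0.15,1],[0,0,0,-0.015,-0.075,-0.15,1],[0,0,0,-0.045,-0.11,-0.15,1],[0,0,0,-0.075,-0.145,-0.15,1]]]' && python3 drive.py '[[[0,0,-0.05,-0.03,-0.035,0,1],[0,0,-0.1,-0.06,-0.055,0,1],[0,0,-0.15,-0.09,-0.07,0,1],[0,0,-0.2,-0.13,-0.085,0,1],[0,0,-0.2,-0.165,-0.085,0,1],[0,0,-0.2,-0.185,-0.085,0,1],[0,0,-0.2,-0.185,-0.085,0,1],[0,0,-0.2,-0.185,-0.085,0,1]]]'
python3 - <<'E'
from h import *
s=ctrl.sense();print(s["tool_pos"],s["ee_rot"],s["joint_positions"])
c=cam("wrist");cv2.imwrite("pics/w15.png",c["color"][:,:,::-1])
for z in(60,71):
    r=c["color"].astype(int);m=((r[...,0]>120)&(r[...,1]<60)&(r[...,2]<60)).astype(np.uint8)
    k=max(cv2.findContours(m,cv2.RETR_EXTERNAL,cv2.CHAIN_APPROX_NONE)[0],key=cv2.contourArea)
    q=cv2.minAreaRect(k);print(q,plane(c,cv2.boxPoints(q),z)[:,:2].round(1).tolist())
print(proj(c,[[426.5,-265,60],[412.4,-146.5,60]]))
t=cam("top");s=cam("side");cv2.imwrite("pics/t15.png",t["color"][:,:,::-1]);cv2.imwrite("pics/s15.png",s["color"][:,:,::-1]);blobs(t,amin=8,vmax=90);blobs(s,amin=8,vmax=90)
E
```

```text
time: 59.15
tool_pos: [496.2, -76.4, 175.6]
ee_rot: [-3.141, 0.002, 1.647]
force: [-0.3, -1.0, -0.1]
width: 0.308
gripper_force: 0.0
time: 59.95
tool_pos: [426.8, -265.5, 175.3]
ee_rot: [-3.141, -0.001, 1.686]
force: [-0.0, 0.7, 0.6]
width: 0.978
gripper_force: 0.0
[ 426.79945364 -265.50546017  175.3247528 ] [-3.14071777e+00 -1.09802945e-03  1.68593106e+00] [-7.82433303e-01 -7.42191195e-02  1.95544309e+00  6.70675757e-07
  1.26177264e+00 -8.97568722e-01]
((259.0, 210.5), (9.0, 16.0), 90.0) [[420.5, -279.5], [436.8, -277.6], [438.0, -287.2], [421.5, -289.1]]
((259.0, 210.5), (9.0, 16.0), 90.0) [[420.4, -276.3], [436.1, -274.5], [437.3, -283.7], [421.4, -285.6]]
[[258.45160335 193.03291016]
 [258.05551046  67.5079942 ]]
blob [332.9 159. ] 19 5 5 [ 650.6 -210.1  108. ]
blob [283.6 161.1] 17 4 5 [641.  -66.1 108. ]
blob [316.5 161. ] 16 4 5 [ 643.5 -162.2  108. ]
blob [267.2 161.4] 16 5 4 [639.1 -18.3 108. ]
blob [299.9 161.8] 18 5 5 [ 640.1 -113.9  108. ]
blob [300.3 172.6] 18 6 4 [639.9 -16.9 108. ]
blob [306.3 186.6] 18 6 4 [641.5 -64.4 108. ]
blob [311.7 201.6] 19 6 4 [ 640.8 -112.1  108. ]
blob [319.4 217.4] 21 6 4 [ 644.7 -160.5  108. ]
blob [328.4 233.6] 23 6 4 [ 651.  -207.8  108. ]
```

Run:
```python
from h import *
c=cam("wrist");r=c["color"].astype(int)
m=((r[...,0]-r[...,1]>70)&(r[...,0]-r[...,2]>70)).astype(np.uint8)
k=max(cv2.findContours(m,cv2.RETR_EXTERNAL,cv2.CHAIN_APPROX_NONE)[0],key=cv2.contourArea)
q=cv2.minAreaRect(k);print(q,plane(c,cv2.boxPoints(q),71)[:,:2].round(1).tolist())
ext=lambda a:(int(a.min()),int(a.max())) if len(a) else None
sat=r.max(2)-r.min(2)
for y in range(50,175,8):
    row=[x for x in range(215,305) if sat[y,x]<30 and r[y,x].max()>95]
    print(y,ext(np.array(row)),len(row), end="; ")
print()
for y in range(175,230,5): print(y,ext(np.where(m[y,200:320])[0]+200))
```

```text
((259.9999694824219, 192.49998474121094), (46.99999237060547, 19.999996185302734), 90.0) [[415.7, -239.2], [434.7, -237.0], [440.7, -283.8], [420.9, -286.2]]
50 None 0; 58 None 0; 66 (255, 264) 10; 74 (255, 263) 9; 82 (254, 264) 11; 90 (254, 264) 11; 98 (255, 263) 9; 106 (255, 265) 11; 114 (256, 265) 10; 122 (256, 265) 10; 130 (256, 265) 10; 138 (256, 265) 10; 146 (255, 264) 10; 154 (256, 265) 10; 162 (257, 265) 7; 170 None 0; 
175 (250, 270)
180 (250, 270)
185 (250, 270)
190 (250, 270)
195 (250, 270)
200 (251, 270)
205 (251, 270)
210 (251, 270)
215 (251, 270)
220 None
225 None
```

View pics/w15.png

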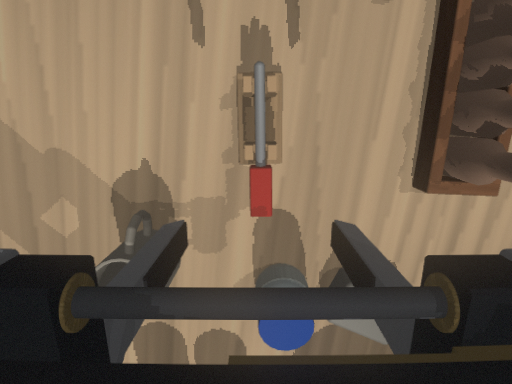

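Scaled: 130 mm is 0.13, 115 mm is 0.115, -0.008 rad is -0.04.

```bash
python3 drive.py '[[[0,0,-0.04,0.0025,0.001,0.045,1],[0,0,-0.04,0.0025,0.001,0.085,1],[0,0,-0.04,0.0025,0.001,0.115,1],[0,0,-0.04,0.0025,0.001,0.13,1],[0,0,-0.04,0.0025,0.001,0.13,1],[0,0,-0.04,0.0025,0.001,0.13,1],[0,0,-0.04,0.0025,0.001,0.13,0.1],[0,0,-0.04,0.0025,0.001,0.13,0.1]]]' && python3 drive.py '[[[0,0,0,0,0,0,0],[0,0,0,0,0,0,0],[0,0,0,0,0,0,0],[0,0,0,0,0,0,0],[0,0,0,0,0,0,0],[0,0,0,0,0,0,0],[0,0,0,0,0,0,0],[0,0,0,0,0,0,0]]]' && python3 drive.py '[[[0,0,0,0,0,-0.015,0],[0,0,0,0,0,-0.035,0],[0,0,0,0,0,-0.06,0],[0,0,0,0,0,-0.07,0],[0,0,0,0,0,-0.07,0]]]'
python3 - <<'E'
from h import *
s=ctrl.sense();print(s["tool_pos"],s["ee_rot"])
E
```

```text
time: 60.95
tool_pos: [428.5, -264.2, 47.3]
ee_rot: [3.14, 0.002, 1.694]
force: [0.1, 0.3, -0.1]
width: 0.867
gripper_force: 0.0
time: 61.75
tool_pos: [427.6, -263.6, 45.8]
ee_rot: [3.142, -0.0, 1.694]
force: [-0.5, 0.3, 0.2]
width: 0.236
gripper_force: 30.0
time: 62.25
tool_pos: [428.4, -264.4, 117.2]
ee_rot: [3.14, 0.003, 1.694]
force: [0.9, -1.4, -0.7]
width: 0.231
gripper_force: 30.0
[ 428.39390425 -264.39705141  117.19613336] [3.13961012e+00 2.64583029e-03 1.69388295e+00]
```

Scaled: 276 mm is 0.276, 58 mm is 0.058, 1.2 rad is 6.

```bash
python3 drive.py '[[[0,0,0.75,0.035,0.008,0,0],[0,0,1.5,0.07,0.016,0,0],[0,0,2.25,0.105,0.024,0,0],[0,0,3,0.14,0.032,0,0],[0,0,3.75,0.175,0.04,0,0],[0,0,4.5,0.21,0.048,0,0],[0,0,5.25,0.245,0.054,0,0],[0,0,6,0.276,0.058,0,0]]]' && python3 drive.py '[[[0,0,0.75,0,0,0,0],[0,0,1.5,0,0,0,0],[0,0,2.1,0,0,0,0],[0,0,2.1,0,0,0,0],[0,0,2.1,0,0,0,0]]]'
python3 - <<'E'
from h import *
s=ctrl.sense();print(s["tool_pos"],s["ee_rot"],lane(s["tool_pos"]))
T=R.from_euler("xyz",s["ee_rot"]);D=R.from_euler("xyz",[np.pi,0,LY-np.pi/2])
print((T.inv()*D).as_rotvec(),T.inv().apply(np.array([452.1,16.6,27.8])-s["tool_pos"]))
E
```

```text
time: 63.05
tool_pos: [450.2, 18.6, 114.3]
ee_rot: [-3.14, 0.002, 0.511]
force: [-0.0, -0.7, -0.5]
width: 0.228
gripper_force: 30.0
time: 63.55
tool_pos: [450.6, 17.0, 114.7]
ee_rot: [-3.141, 0.002, 0.099]
force: [0.2, 0.7, -1.6]
width: 0.229
gripper_force: 30.0
[450.57243388  17.02182503 114.74378337] [-3.14094781e+00  1.91354678e-03  9.90453659e-02] [262.47760562 183.97152929 114.74378337]
[-0.00061912  0.00192209  0.02684107] [ 1.64473619  0.62687159 86.94040911]
```

Scaled: 60 mm is 0.06, 1 mm is 0.001, 0.027 rad is 0.135.

```bash
python3 drive.py '[[[0,0,0.135,0,0.001,0.03,0],[0,0,0.135,0,0.001,0.06,0],[0,0,0.135,0,0.001,0.08,0],[0,0,0.135,0,0.001,0.087,0],[0,0,0.135,0,0.001,0.087,0],[0,0,0.135,0,0.001,0.087,0],[0,0,0.135,0,0.001,0.087,0]]]'
python3 - <<'E'
from h import *
s=ctrl.sense();print(s["tool_pos"],s["ee_rot"],lane(s["tool_pos"]))
c=cam("wrist");np.save("pics/w16.npy",c,allow_pickle=True)
tip=s["tool_pos"]+R.from_euler("xyz",s["ee_rot"]).apply([122.5,0,-14.2])
print("tip",tip,lane(tip),proj(c,tip)); 
inv=lambda q:LO+R.from_euler("z",LY).apply(q)
print("eye near",proj(c,inv([262,39,42])),"post top corners",proj(c,[inv([244,39,62]),inv([280,39,62])]),"eye sides",proj(c,[inv([254,39,42]),inv([270,39,42])]))
r=c["color"].astype(int);y,x=np.round(proj(c,inv([262,39,42]))[0][::-1]).astype(int)
sat=r.max(2)-r.min(2)
for yy in range(int(y)-30,int(y)+60,5):
    ok=[q for q in range(x-60,x+60) if sat[yy,q]<30 and r[yy,q].max()>95]; print(yy,(min(ok),max(ok),len(ok)) if ok else None)
E
```

```text
time: 64.25
tool_pos: [452.6, 15.6, 30.1]
ee_rot: [3.141, -0.002, 0.07]
force: [-0.1, -0.2, -0.9]
width: 0.235
gripper_force: 30.0
[452.57518772  15.64613834  30.0767518 ] [ 3.14085621e+00 -2.48317531e-03  6.99732505e-02] [260.96102278 182.07323708  30.0767518 ]
tip [574.73913174  24.21880858  44.58089284] [260.69833324  59.60915709  44.58089284] [[262.18033832  13.7666538 ]]
eye near [[259.51251415 -29.46237346]] post top corners [[301.30154345 -51.74259445]
 [217.96926808 -51.62746897]] eye sides [[275.63836732 -29.46127278]
 [243.38571953 -29.41440355]]
-59 None
-54 (227, 227, 1)
-49 None
-44 (292, 292, 1)
-39 None
-34 None
-29 None
-24 None
-19 None
-14 None
-9 None
-4 None
1 None
6 None
11 None
16 (252, 266, 14)
21 (250, 268, 18)
26 (253, 269, 17)
```

```bash
python3 drive.py '[[[0,0,0,0,-0.0005,0.002,0],[0,0,0,0,-0.0005,0.002,0],[0,0,0,0,-0.0005,0.002,0]]]' && python3 drive.py '[[[0,0,0,0.008,0,0,0],[0,0,0,0.014,0,0,0],[0,0,0,0.018,0,0,0],[0,0,0,0.021,0,0,0],[0,0,0,0.024,0,0,0],[0,0,0,0.027,0,0,0],[0,0,0,0.03,0,0,0],[0,0,0,0.03,0,0,0]]]'
python3 - <<'E'
from h import *
s=ctrl.sense();print(s["tool_pos"],s["ee_rot"],lane(s["tool_pos"]),s["moment"])
E
```

```text
time: 64.6
tool_pos: [451.4, 16.4, 26.9]
ee_rot: [3.142, -0.0, 0.07]
force: [0.0, 0.1, -0.7]
width: 0.227
gripper_force: 30.0
time: 65.4
tool_pos: [481.7, 18.4, 26.9]
ee_rot: [3.141, -0.0, 0.07]
force: [-0.3, -0.4, -1.4]
width: 0.229
gripper_force: 30.0
[481.71219018  18.4325072   26.92381013] [ 3.14148542e+00 -3.09347456e-04  6.96455600e-02] [261.63816051 152.81114132  26.92381013] [-0.03540039  0.22385283 -0.00272982]
```

```bash
python3 drive.py '[[[0,0,0,0.008,0,-0.0005,0],[0,0,0,0.016,0,-0.0005,0],[0,0,0,0.024,0,-0.0005,0],[0,0,0,0.032,0,-0.0005,0],[0,0,0,0.04,0,-0.0005,0],[0,0,0,0.046,0,-0.0005,0],[0,0,0,0.05,0,-0.0005,0],[0,0,0,0.05,0,-0.0005,0]]]' && python3 drive.py '[[[0,0,0,0.004,0,0,0],[0,0,0,0.008,0,0,0],[0,0,0,0.012,0,0,0],[0,0,0,0.016,0,0,0],[0,0,0,0.016,0,0,0]]]'
python3 - <<'E'
from h import *
s=ctrl.sense();print(s["tool_pos"],s["ee_rot"],lane(s["tool_pos"]),s["moment"])
E
```

```text
time: 66.2
tool_pos: [531.7, 21.9, 27.3]
ee_rot: [3.142, -0.0, 0.07]
force: [0.5, 0.2, -1.3]
width: 0.231
gripper_force: 30.0
time: 66.7
tool_pos: [547.8, 23.0, 27.5]
ee_rot: [3.141, -0.001, 0.07]
force: [-0.0, -0.4, -0.7]
width: 0.233
gripper_force: 30.0
[547.79323207  23.02628488  27.48899202] [ 3.14147009e+00 -5.81651469e-04  6.96331673e-02] [261.45281958  86.57087759  27.48899202] [ 0.01854074  0.17920793 -0.0256212 ]
```

Scaled: 20 mm is 0.02, 19 mm is 0.019.

```bash
python3 drive.py '[[[0,0,0,0.005,0,0,0],[0,0,0,0.01,0,0,0],[0,0,0,0.015,0,0,0],[0,0,0,0.019,0,0,0],[0,0,0,0.02,0,0,0],[0,0,0,0.02,0,0,0]]]' && python3 drive.py '[[[0,0,0,0.001,0,0,0],[0,0,0,0.002,0,0,0],[0,0,0,0.003,0,0,0],[0,0,0,0.003,0,0,0]]]'
python3 - <<'E'
from h import *
s=ctrl.sense();print(s["tool_pos"],lane(s["tool_pos"]))
E
```

```text
time: 67.3
tool_pos: [567.2, 24.5, 27.2]
ee_rot: [3.142, 0.0, 0.07]
force: [0.5, 0.2, -1.0]
width: 0.23
gripper_force: 30.0
time: 67.7
tool_pos: [569.5, 24.7, 27.1]
ee_rot: [-3.141, 0.002, 0.07]
force: [-2.6, 0.1, 0.0]
width: 0.232
gripper_force: 30.0
[569.50162454  24.66876168  27.12614853] [261.52495272  64.80055765  27.12614853]
```

Scaled: 1 mm is 0.001.

```bash
python3 drive.py '[[[0,0,0,0.001,0,0,0],[0,0,0,0.001,0,0,0],[0,0,0,0,0,0,0]]]' && python3 drive.py '[[[0,0,0,0,0,0,0.6],[0,0,0,0,0,0,0.6],[0,0,0,0,0,0,0.6],[0,0,0,0,0,0,0.6],[0,0,0,0,0,0,0.6]]]' && python3 drive.py '[[[0,0,0,0,0,-0.015,0.6],[0,0,0,0,0,-0.05,0.6],[0,0,0,0,0,-0.095,0.6],[0,0,0,-0.03,0,-0.13,0.6],[0,0,0,-0.07,0,-0.15,0.6],[0,0,0,-0.11,0,-0.15,0.6],[0,0,0,-0.12,0,-0.15,0.6],[0,0,0,-0.12,0,-0.15,0.6]]]'
python3 - <<'E'
from h import *
c=cam("wrist");r=c["color"].astype(int)
m=((r[...,0]-r[...,1]>70)&(r[...,0]-r[...,2]>70)).astype(np.uint8)
k=max(cv2.findContours(m,cv2.RETR_EXTERNAL,cv2.CHAIN_APPROX_NONE)[0],key=cv2.contourArea)
q=cv2.minAreaRect(k);P=plane(c,cv2.boxPoints(q),53);print(q,[lane(p).round(1) for p in P])
for n in("top","side"):
    t=cam(n);blobs(t,amin=8,vmax=90)
    r=t["color"].astype(int);m=((r[...,0]-r[...,1]>70)&(r[...,0]-r[...,2]>70)).astype(np.uint8)
    m[:, :200]=0; m[:, 400:]=0
    k=max(cv2.findContours(m,cv2.RETR_EXTERNAL,cv2.CHAIN_APPROX_NONE)[0],key=cv2.contourArea)
    q=cv2.minAreaRect(k);print(q,[lane(p).round(1)[:2] for p in plane(t,cv2.boxPoints(q),53)])
E
```

```text
time: 68.0
tool_pos: [569.5, 24.8, 26.8]
ee_rot: [-3.141, 0.001, 0.07]
force: [-1.2, -0.0, -1.4]
width: 0.232
gripper_force: 30.0
time: 68.5
tool_pos: [570.4, 24.6, 27.5]
ee_rot: [3.141, -0.001, 0.07]
force: [-0.9, -0.6, 0.0]
width: 0.59
gripper_force: 0.0
time: 69.3
tool_pos: [450.0, 16.3, 178.2]
ee_rot: [3.141, -0.002, 0.069]
force: [0.5, 0.1, 0.5]
width: 0.605
gripper_force: 0.0
((259.0, 68.0), (52.0, 20.0), 90.0) [array([272.3,  41.8,  53. ]), array([253.5,  41.9,  53. ]), array([253.3,  88.8,  53. ]), array([272.7,  88.7,  53. ])]
blob [333.  159.1] 20 5 5 [ 650.3 -210.3  108. ]
blob [267.1 161.3] 18 5 5 [639.4 -17.9 108. ]
blob [283.8 161.2] 19 5 5 [640.9 -66.8 108. ]
blob [316.5 160.8] 18 4 5 [ 644.2 -162.2  108. ]
blob [300.1 161.8] 19 5 5 [ 639.9 -114.2  108. ]
((252.84828186035156, 187.67930603027344), (15.114277839660645, 6.892775535583496), 85.2363510131836) [array([271.1,  44.5]), array([250.3,  43.7]), array([248.7,  89.7]), array([269.5,  90.4])]
blob [300.4 172.4] 21 6 4 [640.3 -16.4 108. ]
blob [266.7 175.3] 19 6 5 [557.2  -8.9 108. ]
blob [306.3 186.6] 20 6 4 [641.5 -64.5 108. ]
blob [311.8 201.7] 23 7 5 [ 641.  -112.3  108. ]
blob [319.6 217.3] 24 6 5 [ 645.2 -160.3  108. ]
blob [328.4 233.5] 28 6 6 [ 651.  -207.5  108. ]
blob [336.1 256.3] 22 5 7 [ 649.  -268.3  108. ]
blob [216.7 265. ] 9 4 3 [ 398.7 -237.1  108. ]
((267.9698181152344, 183.0056610107422), (11.548748016357422, 18.85886001586914), 79.3803482055664) [array([271.8,  89.7]), array([270.4,  39.9]), array([231.1,  46.8]), array([232.8,  95.4])]
```

```bash
python3 drive.py '[[[0,0,0,0,0,0,0.6],[0,0,0,0,0,0,0.6]]]'; python3 -c "
from station import ctrl
print(ctrl.close_job())"
```

```text
time: 69.65
tool_pos: [450.9, 16.3, 177.1]
ee_rot: [-3.141, 0.001, 0.07]
force: [0.5, -0.8, 0.0]
width: 0.595
gripper_force: 0.0
the job is handed in; nothing more can be done
None
```

The job is handed in at 69.7 s: the last camera check showed all five vases upright in the lane at about 48 mm spacing up to the stop, and the rod through both eyelets with its handle at the near post; the station returned no verdict, and I did not re-measure the bystanders.

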